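# Lock the screw clamp of the leaning phone-frame jig

## Robot

A 6-joint arm with a two-finger parallel gripper is mounted at the origin on the work surface. World frame = base frame: x ahead of the robot, y to its left, z up, the work surface at z = 0. Lengths are in mm, angles in rad, forces in N, time in s.
With the tool pointing down it reaches from about 300 to 775 mm from the base axis. Payload 14.6 kg.
Tool frame: the origin (TCP) lies at the very end of the fingers, on their centre line; the grasp point (between the pads) lies 19 mm behind it; z points along the fingers, y is the line along which they close (so a half turn about z gives the same grasp; the last joint's range is limited). The gripper opens to 94 mm and grips with 3 to 60 N. Pads are 16 mm wide; open, the fingers measure 119 mm over their backs; the gripper's body (75 mm by 177 mm) begins 78 mm behind the grasp point.
Start: joints at [1.052, 0.3, 1.521, -0, 1.321, -0.067], TCP at [240.118, 494.805, 179.046] pointing down, gripper open.
Joint ranges: [-3.03, 3.03], [-0.79, 2.21], [0.23, 2.52], [-1.04, 4.18], [0, 3.07], [-2.55, 2.55]. Speed limits (rad/s): [2.22, 2.22, 2.57, 3.14, 3.14, 3.14].

## Interface

Orientations are given as [roll, pitch, yaw] about the fixed x, y, z axes, in that order (R = Rz(yaw) Ry(pitch) Rx(roll)).
In Python, from cell import read_state, viewer, manip, models gives the robot as it stands.
- The arm moves only by the tool carry_out, never from a script. Its argument "deltas" is a list of rows, each an object with "dp": the shift along the tool's x, y, z in mm, a list of three; "roll": the turn about the tool's z in degrees; "gripper": the opening, from -1 (shut) to 1 (fully open), so that 0 is half open. In form: [{"dp": [tx, ty, tz], "roll": roll, "gripper": gripper}, ...]. A call has 1 to 12 rows; each row is the pose to reach, as a shift and turn from the pose commanded when the call began, along the tool's axes at that moment; what a row does not reach only later rows make up. A row lasts 1/12 s, in which the tool goes at most 41.7 mm and 7.16 degrees, less where a joint would pass 70% of its speed; a pose out of reach is approached as far as the arm can. A call with a gripper value outside its range is refused whole. The fingers move at their own pace and stop on an object; "newtons" is the grip in N (left out, the last holds). Time passes only in rows, so rows that repeat a pose let the fingers close. It gives the time, the measured TCP pose, the force, the opening and the grip force at its end, in the units of the state.
- read_state(): the state, without advancing time (a new reading comes with each control period).
- viewer.camera(name): name is "side" or "top"; returns the picture (480x640x3 uint8, red, green, blue); there is no depth.
- viewer.camera_params(name): a dict with "fovy" (degrees; the focal length in pixels is half the picture's height over the tangent of half this angle, whatever the lens; pixels are square), "cx", "cy" (the principal point, pixels), "eye" and "attitude" of the camera in the world. Camera axes: x right, y up, looking along -z (the intrinsics and any distortion apply to the point x, -y, -z); pixel columns grow to the right and rows downward; lengths in mm; the calibration is good to about 2 mm. A picture is of the moment at which its call begins. camera_params takes no time and is no camera call.
- manip.sign_off(): hands the job in; it is judged then, once.
Trained networks look in the newest picture that a camera, given by its name, has taken for a name from the list of things; names that differ only in an ending like _2 or _b are one class to them, and where a whole thing is asked for, a point or a joint stands for the part that bears it (a point fixed in the world has none). Each returns a list of dicts, best first, with "p" (0 to 1); they miss things now and then, are a little off and sometimes report something else, mostly with a low value. They report only what shows in the picture. A call takes as long as a camera call. They do not tell look-alikes from the thing itself.
- models.cut_out(camera, label): "region" (480x640 bool, what is visible of it) and "box" ([left, top, right, bottom] in pixels, round what is visible of it).
The state is a dict: "clock": time; "joints": joint angles; "qd": joint speeds; "effort": joint torques, N m; "eef_pos": TCP position; "eef_rot": TCP orientation; "wrist_force": force on the tool from outside, world axes, zero at the start; "moment": the same for the moment, N m; "finger_gap": finger opening in mm; "finger_force": force on a finger pad.
Only numpy, scipy, OpenCV 4.12 (cv2) and the standard library are available. Lean on these libraries where they do the work, as an engineer would, in place of code of your own. Each camera call takes 0.05 s, during which the arm holds its last target. There are 200 camera calls.

## Task

Finish clamping the phone frame on the leaning jig: screw the round clamp nut down clockwise (seen from above it) until you feel it come tight, back it off about a ninth of a turn so that its cross hole lines up with the captive lock pin beside it, and push the pin fully home through the nut. Do not knock over the white dispenser bottle next to the jig.

Things in the scene. Friction and masses are not known exactly. Their poses are not given: they have to be found in the camera images.
- screw_axis (a point): Foot of the clamp screw's axis on the jig's bare aluminium plate (210 x 200 mm, fixed, leaning 0.52 rad (30 deg), low edge to the robot). Axes, also for all points below but the bottle's: z up along the screw, square to the plate, leaning towards the robot; y along the lock pin from screw to pin head; x uphill. Beside the nut nothing stands over 45 mm along z.
- nut_grip (a point): Fixed point on the screw axis, 85 mm up z from its foot, inside the nut's round knurled steel grip (40 mm diameter, 38 mm tall, gripped at any angle along z). The nut's height and angle are not given: grip top 92 to 94.5 mm above the foot at start, grip underside (on the wider collar) 38 mm below its top. Turning clockwise from above (negative about z) lowers it 8 mm a turn.
- pin_line (a point): Fixed point where the lock pin's line crosses the screw axis, 35.5 mm up z. Nut collar: 48 mm diameter, 29 mm tall, one 11 mm square cross hole through it, 17.5 mm over its underside. From start 6.3 to 8.1 rad clockwise to a hard stop (felt: moment rises sharply from 0.07 N m). Hole meets pin only 0.70 rad back from the stop (0.1 rad off still self-aligns); grip top then 85 mm up.
- pin_head (a point): Centre of the outer end of the lock pin's head (dark steel disc 18 mm diameter, 12 mm thick). The pin is a captive steel rod, 8 mm diameter, round nose; push it in along -y. Drawn out, this point is 103 to 107 mm from the screw axis; fully home, 62 mm.
- bushing (a point): Fixed: centre of the outer face of the steel bushing block that guides the pin, 50 mm along y from the screw axis, 35.5 mm up z. Block 26 mm wide (x), 16 mm long (y), top 44.5 mm above the plate. The pin's head stops against this face when fully home.
- lock_pin (a joint): Travel of the lock pin in m: 0 drawn out (starts 0 to 0.004), grows as pushed in; about 0.005 when stopped by the collar of a nut not lined up; 0.045 fully home. About 1.5 N of friction holds it where it is left.
- bottle_mid (a point): Centre (half-way up) of a loose white plastic dispenser bottle with black cap, 36 mm diameter, 100 mm tall, upright on the bench on the side of the jig away from the pin; z is its long axis.
Things that resemble listed ones, but are neither listed nor needed, are in the scene too. Of the things that look like the part that bears bottle_mid, take the one that is farthest to the robot's right at the start.

How it is judged (in metres and radians):
At the end, for the whole second after the job is handed in: The lock pin is pushed home through the nut's cross hole (at least 42 of its 45 mm of travel), which is possible only with the nut lined up near its stop, and the dispenser bottle stands upright (within 0.3 rad) (value of joint lock_pin above 0.042 m and angle between bottle_mid's own z axis and vertical below 0.3 rad); the robot touches nothing.
It fails at once if the dispenser bottle is knocked over (angle between bottle_mid's own z axis and vertical above 0.7 rad).
It also fails if it takes over 72 s, if anything falls off the work surface, if the arm or the gripper's body presses on something with over 40 N, if the wrist force passes 120 N, or if a joint passes its speed limit or range.

## Working session

There is one attempt and no reset: what is moved stays moved. The work goes in short steps, Python scripts to look and compute and a tool call to move; the robot and the scene stay as the last step left them, time stands still between calls to the robot, and variables do not carry over. Pictures are saved under pics/ and viewed, at most 10 in all, crops included, and the job is handed in when it is done.

Besides the shell and the picture viewer there is one more tool, called after "Call:" as a command line: name --argument value ..., lists and objects as JSON in quotes. carry_out: Moves the arm, as the interface text tells. Its arguments: {"type":"object","properties":{"deltas":{"type":"array"},"newtons":{"type":"number"}},"required":["deltas"]}

```bash
mkdir -p pics; cat > first.py <<'E'
from cell import read_state, viewer, manip, models
import cv2, numpy as np
for c in ("side","top"):
    im=viewer.camera(c); cv2.imwrite(f"pics/{c}0.png",im[:,:,::-1])
    print(c,viewer.camera_params(c))
    for l in ("nut_grip","pin_head","bottle_mid","bushing","screw_axis"):
        try:
            print(l,[(round(d["p"],2),[int(v) for v in d["box"]]) for d in models.cut_out(c,l)][:5])
        except Exception as e: print(l,e)
print(read_state())
E
python3 first.py
```

```text
side {'fovy': 53.51940354220715, 'cx': 318.1658015477697, 'cy': 239.50160740020294, 'eye': array([ 170.70167009, -403.27400562,  731.81416019]), 'attitude': array([ 0.69983906,  0.00619535, -0.73637888])}
nut_grip [(0.94, [287, 205, 369, 266])]
pin_head [(0.45, [287, 227, 313, 243])]
bottle_mid [(0.67, [254, 271, 277, 315]), (0.65, [236, 308, 261, 350]), (0.59, [426, 249, 450, 294])]
bushing [(0.76, [287, 207, 370, 268])]
screw_axis [(0.72, [290, 207, 369, 268])]
top {'fovy': 46.22065773075184, 'cx': 322.3177553480578, 'cy': 240.72525091942353, 'eye': array([339.25903662, -10.23744645, 936.42490013]), 'attitude': array([ 0.17360951,  0.01327918, -1.55765622])}
nut_grip [(0.72, [290, 144, 375, 231])]
pin_head [(0.82, [289, 220, 323, 233])]
bottle_mid [(0.85, [417, 122, 445, 158]), (0.76, [311, 284, 336, 310]), (0.66, [337, 325, 357, 348])]
bushing [(0.97, [292, 149, 378, 231])]
screw_axis [(0.68, [288, 148, 376, 231])]
{'clock': 0.6, 'joints': array([ 1.05238933e+00,  2.99867644e-01,  1.52098167e+00, -1.21480840e-05,
        1.32071547e+00, -6.66292314e-02]), 'qd': array([-1.34182264e-03,  2.13312252e-04, -1.92490072e-03, -1.01309814e-03,
        1.20019297e-04,  8.07099713e-05]), 'effort': array([-4.39571122e-04, -5.31483936e+01, -3.52823281e+01,  7.08524790e-02,
        2.14298163e-02,  1.22062625e-05]), 'eef_pos': array([240.12874127, 494.80542346, 179.07110099]), 'eef_rot': array([3.14156562e+00, 1.36001302e-05, 2.68981790e+00]), 'wrist_force': array([ 0.69224137, -0.32048086, -0.00711501]), 'moment': array([ 0.02279921,  0.01310262, -0.00893888]), 'finger_force': 0.0, 'finger_gap': 93.88319577022979}
```

View pics/side0.png

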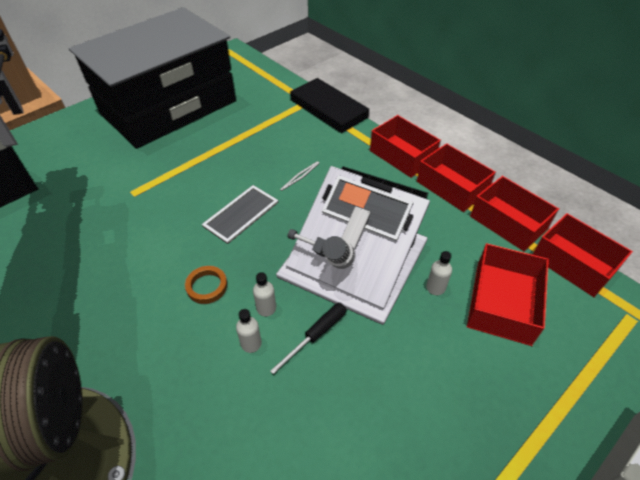

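View pics/top0.png

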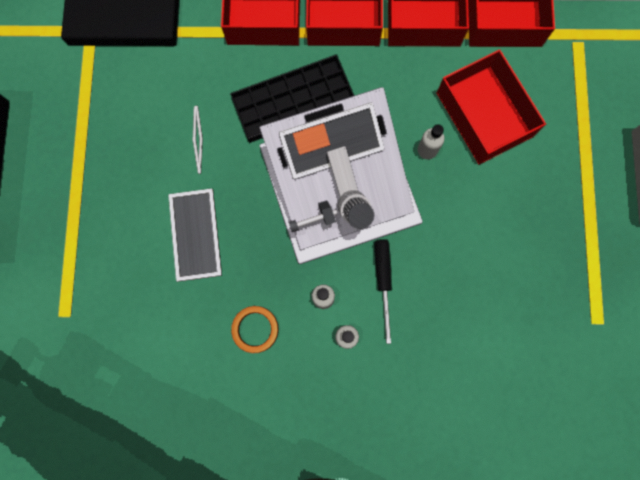

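The three bottle look-alikes are at top (432,140), (322,296) and (347,337). The one farthest to the right is (432,140), on the side of the jig away from the pin, and it is at (438,273) in the side view. The nut is at top (357,210) and side (338,250). The pin head is at top (293,228) and side (292,235). Next I'll take close crops.

```bash
python3 - <<'E'
import cv2
a=cv2.imread("pics/side0.png")[160:310,270:470]; b=cv2.imread("pics/top0.png")[115:265,255:455]
cv2.imwrite("pics/side_c.png",cv2.resize(a,(800,600),interpolation=cv2.INTER_CUBIC))
cv2.imwrite("pics/top_c.png",cv2.resize(b,(800,600),interpolation=cv2.INTER_CUBIC))
E
```

```text
(no output)
```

View pics/side_c.png

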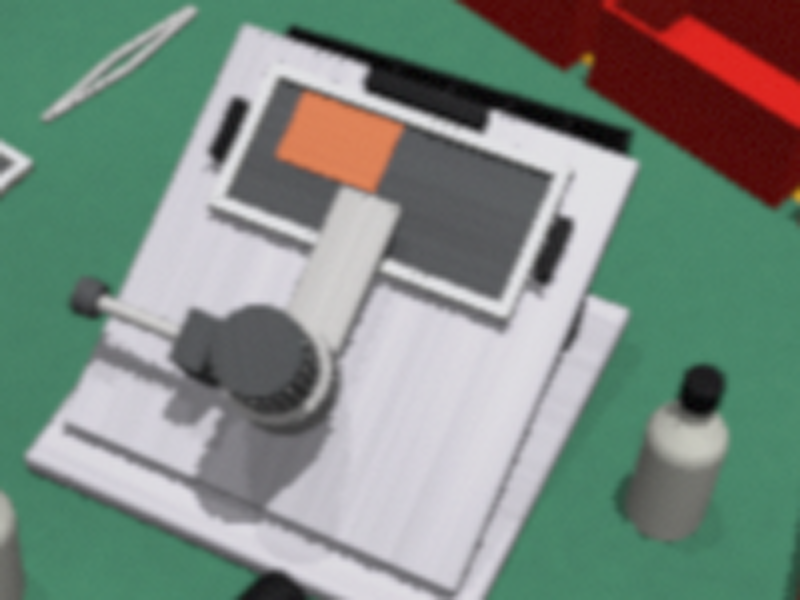

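View pics/top_c.png

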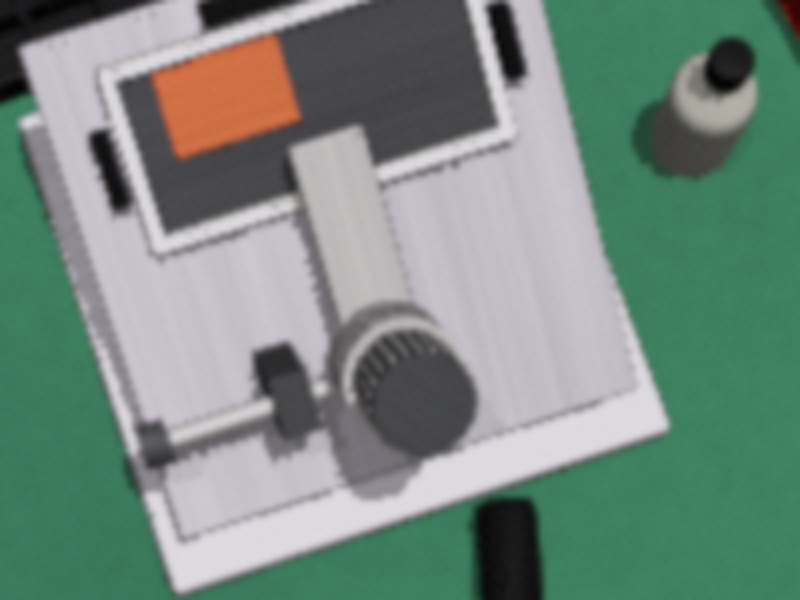

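The crops show the nut's top disc at side (336,247) and top (360,215.5), and the pin head's outer end at side (290.5,234) and top (290.8,226.5). The chosen bottle stands to the right of the plate. Next I'll fit the jig pose to these points and the plate corners.

```bash
cat > fit.py <<'E'
from cell import viewer, read_state
import numpy as np
from scipy.optimize import least_squares
from scipy.spatial.transform import Rotation as Ro
P={c:viewer.camera_params(c) for c in("side","top")}
def proj(c,X):
    p=P[c]; q=Ro.from_euler("xyz",p["attitude"]).inv().apply(np.asarray(X)-p["eye"])
    f=240/np.tan(np.radians(p["fovy"])/2)
    return np.array([p["cx"]+f*q[0]/-q[2],p["cy"]-f*q[1]/-q[2]])
def jigR(yaw): return (Ro.from_euler("z",yaw)*Ro.from_euler("y",-0.52))
S=lambda x,y:(270+x/4,160+y/4); T=lambda x,y:(255+x/4,115+y/4)
def fit(L,W):
    obs=[("side",S(264,348),"nut",1),("top",T(420,402),"nut",1),("side",S(83,297),"head",1),("top",T(143,446),"head",1),("top",T(272,408),"bush",.5),("side",S(180,332),"bush",.5),
     ("side",S(245,25),(1,1),1),("side",S(637,160),(1,-1),1),("side",S(65,428),(0,1),1),("side",S(455,592),(0,-1),1),
     ("top",T(637,385),(0,-1),1),("top",T(180,540),(0,1),1),("top",T(20,48),(1,1),1),("top",(383,90),(1,-1),1)]
    def pts(v,k):
        F=v[:3];R=jigR(v[3])
        if k=="nut": l=[0,0,v[4]]
        elif k=="head": l=[0,v[5],35.5]
        elif k=="bush": l=[0,50,35.5]
        else: l=[v[6]+k[0]*L,v[7]+k[1]*W/2,0]
        return F+R.apply(l)
    def res(v):
        r=[w*(proj(c,pts(v,k))-uv) for c,uv,k,w in obs]
        return np.concatenate([np.ravel(r),[(v[4]-93.2)/1.0,(v[5]-105)/1.5]])
    s=least_squares(res,[350,-30,80,.28,93.2,105,-60,0],loss="soft_l1",x_scale=[10,10,10,.1,1,1,10,10])
    print(L,W,s.cost,np.round(s.x,3)); print(np.round(s.fun[:-2].reshape(-1,2),1).tolist())
    return s.x
if __name__=="__main__":
    fit(210,200);v=fit(200,210)
    def res(X): return np.concatenate([proj("side",X+[0,0,-0])-(438,273),proj("top",X)-(432,140)])
    b=least_squares(res,[450,-170,50.]); print("bottle",b.x,b.cost)
E
python3 fit.py
```

```text
210 200 6.0373019554166065 [ 5.63634e+02 -3.82570e+01  4.37160e+01  3.41000e-01  9.31190e+01
  1.03946e+02 -5.57880e+01  9.60000e-02]
[[-0.9, 0.7], [0.7, -0.1], [0.1, -0.8], [-0.6, 0.0], [-0.1, -0.7], [0.9, 0.6], [-0.1, -0.0], [0.7, 0.8], [-0.3, -1.5], [0.4, 0.4], [-0.3, 0.5], [0.6, -0.0], [-0.5, 0.9], [-0.3, -2.3]]
200 210 33.992556062002485 [ 5.63775e+02 -3.81060e+01  4.35270e+01  3.43000e-01  9.31400e+01
  1.03911e+02 -5.17080e+01  8.39000e-01]
[[-0.9, 0.7], [0.6, -0.2], [0.1, -0.7], [-0.6, 0.1], [-0.1, -0.7], [0.9, 0.6], [-4.2, 1.8], [1.6, 4.4], [-2.1, -4.5], [3.6, -0.9], [1.4, -2.7], [-3.4, -1.1], [-3.0, 6.0], [2.9, 0.6]]
bottle [ 664.62400787 -174.43203637   44.29571383] 3.1193391896485907
```

The fit residuals are about 1 px. The screw foot is at (563.6, -38.3, 43.7) and the jig yaw is 0.341. Moves only allow roll about the vertical tool axis, so I'll turn the nut with ratchet strokes, closing the fingers along the pin direction like a universal joint. First I'll go above the nut.

Call:
carry_out --deltas '[{"dp": [-494, -368, -10], "roll": 100, "gripper": 0.4}, {"dp": [-494, -368, -10], "roll": 100, "gripper": 0.4}, {"dp": [-494, -368, -10], "roll": 100, "gripper": 0.4}, {"dp": [-494, -368, -10], "roll": 100, "gripper": 0.4}, {"dp": [-494, -368, -10], "roll": 100, "gripper": 0.4}, {"dp": [-494, -368, -10], "roll": 100, "gripper": 0.4}, {"dp": [-494, -368, -10], "roll": 100, "gripper": 0.4}, {"dp": [-494, -368, -10], "roll": 100, "gripper": 0.4}, {"dp": [-494, -368, -10], "roll": 100, "gripper": 0.4}, {"dp": [-494, -368, -10], "roll": 100, "gripper": 0.4}, {"dp": [-494, -368, -10], "roll": 100, "gripper": 0.4}, {"dp": [-494, -368, -10], "roll": 100, "gripper": 0.4}]' --newtons 15

```text
clock: 1.6
eef_pos: [471.0, 49.0, 187.5]
eef_rot: [3.141, -0.0, 1.184]
wrist_force: [0.5, 0.4, 0.4]
finger_gap: 65.7
finger_force: 0.0
```

```bash
cat > st.py <<'E'
import numpy as np
from cell import read_state
from scipy.spatial.transform import Rotation as Ro
F=np.array([563.6,-38.3,43.7]);yaw=.341;R=Ro.from_euler("z",yaw)*Ro.from_euler("y",-.52)
s=read_state();p=s["eef_pos"];Rt=Ro.from_euler("xyz",s["eef_rot"])
g=p-19*Rt.apply([0,0,1])
ty=Rt.apply([0,1,0]);jy=R.apply([0,1,0])
phi=np.degrees(np.arctan2(-(np.cross(jy,ty))[2],jy@ty)); phi=(phi+90)%180-90
M=s["moment"]; f=s["wrist_force"]
print("t",round(s["clock"],2),"tcp",np.round(p,1),"rot",np.round(s["eef_rot"],3),"q",np.round(s["joints"],2))
print("phi(roll from neutral)",round(phi,1),"grasp in jig",np.round(R.inv().apply(g-F),1),"gap",round(s["finger_gap"],1),"ff",round(s["finger_force"],1))
print("f jig",np.round(R.inv().apply(f),1),"f tool",np.round(Rt.inv().apply(f),1),"M jig",np.round(R.inv().apply(M),3))
tgt=F+R.apply([0,0,85]);print("to nut grasp (tool axes)",np.round(Rt.inv().apply(tgt-g),1))
E
python3 st.py
```

```text
t 1.6 tcp [471.   49.  187.5] rot [ 3.141 -0.     1.184] q [ 0.03  0.12  1.72 -0.    1.3   0.41]
phi(roll from neutral) -48.3 grasp in jig [ 30.5 113.2 170.1] gap 65.7 ff 0.0
f jig [0.7 0.2 0. ] f tool [ 0.6  0.4 -0.4] M jig [-0.005  0.116 -0.03 ]
to nut grasp (tool axes) [-74.   87.1  89.1]
```

Call:
carry_out --deltas '[{"dp": [-74, 87, 0], "roll": 11, "gripper": 0.4}, {"dp": [-74, 87, 0], "roll": 11, "gripper": 0.4}, {"dp": [-74, 87, 0], "roll": 11, "gripper": 0.4}, {"dp": [-74, 87, 0], "roll": 11, "gripper": 0.4}, {"dp": [-74, 87, 20], "roll": 11, "gripper": 0.4}, {"dp": [-74, 87, 30], "roll": 11, "gripper": 0.4}, {"dp": [-74, 87, 30], "roll": 11, "gripper": 0.4}]'

```text
clock: 2.18
eef_pos: [522.4, -49.4, 155.0]
eef_rot: [-3.138, 0.002, 0.998]
wrist_force: [-0.4, 0.6, 1.3]
finger_gap: 65.6
finger_force: 0.0
```

```bash
python3 st.py; python3 - <<'E'
from cell import viewer
import cv2,numpy as np
a=viewer.camera("side")[160:310,270:400];b=viewer.camera("top")[115:265,290:420]
f=lambda x:cv2.resize(x[:,:,::-1],(400,461),interpolation=cv2.INTER_CUBIC)
cv2.imwrite("pics/p1.png",np.hstack([f(a),f(b)]))
E
```

```text
t 2.18 tcp [522.4 -49.4 155. ] rot [-3.138e+00  2.000e-03  9.980e-01] q [-0.16  0.27  1.62  0.    1.26  0.41]
phi(roll from neutral) -37.7 grasp in jig [ 27.9   3.2 134.1] gap 65.6 ff 0.0
f jig [0.5 0.7 1.2] f tool [ 0.3 -0.7 -1.3] M jig [-0.045  0.113  0.018]
to nut grasp (tool axes) [-1.7  2.9 56.5]
```

View pics/p1.png

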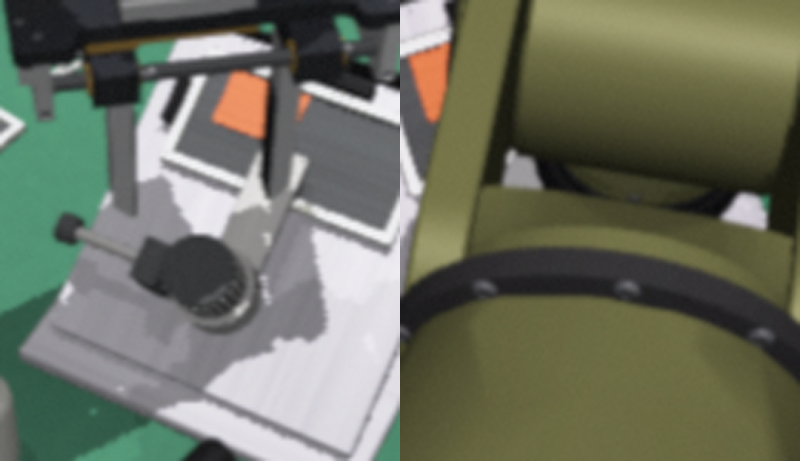

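The fingertips straddle the nut: tips at crop (122,210) and (275,190), nut top at (200,265). I'll descend and close.

Call:
carry_out --deltas '[{"dp": [0, 0, 25], "roll": 0, "gripper": 0.4}, {"dp": [0, 0, 45], "roll": 0, "gripper": 0.4}, {"dp": [0, 0, 56], "roll": 0, "gripper": 0.3}, {"dp": [0, 0, 56], "roll": 0, "gripper": 0.2}]'

```text
clock: 2.62
eef_pos: [522.9, -49.5, 99.9]
eef_rot: [-3.139, 0.001, 0.998]
wrist_force: [0.3, -0.5, -0.3]
finger_gap: 57.9
finger_force: 0.0
```

```bash
python3 st.py
```

```text
t 2.62 tcp [522.9 -49.5  99.9] rot [-3.139e+00  1.000e-03  9.980e-01] q [-0.16  0.33  1.68 -0.    1.14  0.41]
phi(roll from neutral) -37.7 grasp in jig [ 0.8  3.  86.1] gap 57.9 ff 0.0
f jig [-0.  -0.6 -0.3] f tool [-0.2  0.5  0.3] M jig [-0.004  0.102 -0.051]
to nut grasp (tool axes) [-2.   2.3  1.4]
```

Call:
carry_out --deltas '[{"dp": [-2, 2.3, 1], "roll": 0, "gripper": 0}, {"dp": [-2, 2.3, 1], "roll": 0, "gripper": -0.5}, {"dp": [-2, 2.3, 1], "roll": 0, "gripper": -0.5}, {"dp": [-2, 2.3, 1], "roll": 0, "gripper": -0.5}, {"dp": [-2, 2.3, 1], "roll": 0, "gripper": -0.5}]' --newtons 15

```text
clock: 3.03
eef_pos: [523.3, -51.8, 100.8]
eef_rot: [-3.138, -0.0, 0.998]
wrist_force: [-11.2, 7.2, 4.2]
finger_gap: 37.4
finger_force: 14.4
```

```bash
python3 st.py
```

```text
t 3.03 tcp [523.3 -51.8 100.8] rot [-3.138 -0.     0.998] q [-0.17  0.33  1.68  0.    1.14  0.4 ]
phi(roll from neutral) -37.6 grasp in jig [ 1.   0.7 87.1] gap 37.4 ff 14.4
f jig [-5.  10.5  7.7] f tool [  0.  -13.3  -4.2] M jig [ 1.972  1.62  -1.133]
to nut grasp (tool axes) [-0.3  0.7  2.3]
```

Call:
carry_out --deltas '[{"dp": [0, -1, 0], "roll": 0, "gripper": -0.5}, {"dp": [0, -1, 0], "roll": 0, "gripper": -0.5}, {"dp": [0, -1, 0], "roll": 0, "gripper": -0.5}]'

```text
clock: 3.28
eef_pos: [523.2, -51.7, 100.9]
eef_rot: [-3.14, -0.0, 0.998]
wrist_force: [-6.0, 4.3, 1.2]
finger_gap: 37.6
finger_force: 13.9
```

```bash
python3 st.py
```

```text
t 3.28 tcp [523.2 -51.7 100.9] rot [-3.14  -0.     0.998] q [-0.17  0.33  1.68  0.    1.14  0.4 ]
phi(roll from neutral) -37.6 grasp in jig [ 0.9  0.9 87.3] gap 37.6 ff 13.9
f jig [-3.1  6.   3.2] f tool [ 0.3 -7.4 -1.2] M jig [ 1.145  0.831 -0.687]
to nut grasp (tool axes) [-0.3  0.9  2.4]
```

Call:
carry_out --deltas '[{"dp": [0, -1.2, 0], "roll": 6, "gripper": -0.5}, {"dp": [0, -1.2, 0], "roll": 13, "gripper": -0.5}, {"dp": [0, -1.2, 0], "roll": 20, "gripper": -0.5}, {"dp": [0, -1.2, 0], "roll": 27, "gripper": -0.5}, {"dp": [0, -1.2, 0], "roll": 34, "gripper": -0.5}, {"dp": [0, -1.2, 0.5], "roll": 38, "gripper": -0.5}, {"dp": [0, -1.2, 0.5], "roll": 38, "gripper": -0.5}, {"dp": [0, -1.2, 0.5], "roll": 38, "gripper": -0.5}]'

```text
clock: 3.95
eef_pos: [524.9, -52.4, 101.5]
eef_rot: [3.138, -0.005, 0.334]
wrist_force: [10.7, -3.1, -2.3]
finger_gap: 39.2
finger_force: 15.0
```

```bash
python3 st.py;python3 - <<'E'
from cell import viewer
import cv2,numpy as np
a=viewer.camera("side")[190:280,280:400]
cv2.imwrite("pics/p2.png",cv2.resize(a[:,:,::-1],(800,600),interpolation=cv2.INTER_CUBIC))
E
```

```text
t 3.95 tcp [524.9 -52.4 101.5] rot [ 3.138 -0.005  0.334] q [-0.17  0.32  1.68 -0.    1.13  1.07]
phi(roll from neutral) 0.4 grasp in jig [ 2.3 -0.3 87.1] gap 39.2 ff 15.0
f jig [ 6.7 -6.5 -6.5] f tool [9.  6.4 2.4] M jig [-0.931 -1.494  0.564]
to nut grasp (tool axes) [-0.9 -0.3  3. ]
```

View pics/p2.png

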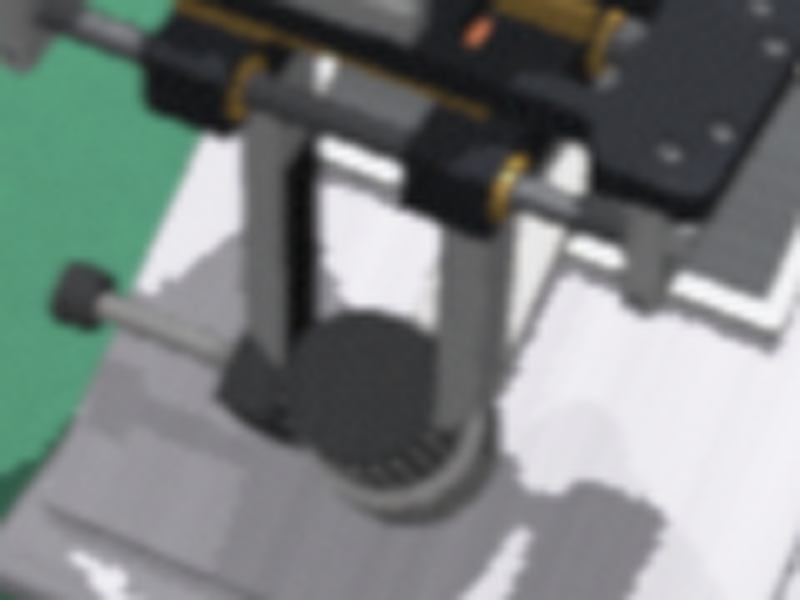

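The grip holds. The gap is 39 mm at neutral, with the pads along both sides of the knurled grip (crop (290,330) and (460,400)). I'll continue the stroke.

Call:
carry_out --deltas '[{"dp": [0.5, 0.8, 0.3], "roll": 7, "gripper": -0.5}, {"dp": [0.5, 0.8, 0.6], "roll": 14, "gripper": -0.5}, {"dp": [0.5, 0.8, 0.9], "roll": 21, "gripper": -0.5}, {"dp": [0.5, 0.8, 1], "roll": 28, "gripper": -0.5}, {"dp": [0.5, 0.8, 1], "roll": 35, "gripper": -0.5}, {"dp": [0.5, 0.8, 1], "roll": 42, "gripper": -0.5}, {"dp": [0.5, 0.8, 1], "roll": 42, "gripper": -0.5}]'

```text
clock: 4.58
eef_pos: [524.6, -54.1, 101.2]
eef_rot: [3.14, -0.005, -0.407]
wrist_force: [-2.8, -10.1, 11.7]
finger_gap: 36.5
finger_force: 16.1
```

```bash
echo 'print("effort6",round(s["effort"][5],3),"Mtool",np.round(Rt.inv().apply(M),3))'>>st.py; python3 st.py
```

```text
t 4.58 tcp [524.6 -54.1 101.2] rot [ 3.14  -0.005 -0.407] q [-0.17  0.33  1.68 -0.    1.13  1.81]
phi(roll from neutral) 42.9 grasp in jig [ 1.5 -1.8 87.3] gap 36.5 ff 16.1
f jig [ 0.6 -8.6 13.1] f tool [  1.5  10.4 -11.7] M jig [-1.571  1.572  0.698]
to nut grasp (tool axes) [-1.3 -1.2  2.7]
effort6 2.624 Mtool [-2.324  0.011  0.164]
```

Call:
carry_out --deltas '[{"dp": [0, 1.7, 0], "roll": 0, "gripper": 0.2}, {"dp": [-2, 1.7, 0.5], "roll": 0, "gripper": 0.2}, {"dp": [-2, 1.7, 0.5], "roll": -6, "gripper": 0.2}, {"dp": [-2, 1.7, 0.5], "roll": -13, "gripper": 0.2}, {"dp": [-2, 1.7, 0.5], "roll": -20, "gripper": 0.2}, {"dp": [-2, 1.7, 0.5], "roll": -27, "gripper": 0.2}, {"dp": [-2, 1.7, 0.5], "roll": -34, "gripper": 0.2}, {"dp": [-2, 1.7, 0.5], "roll": -41, "gripper": 0.2}, {"dp": [-2, 1.7, 0.5], "roll": -48, "gripper": 0.2}, {"dp": [-2, 1.7, 0.5], "roll": -55, "gripper": 0.2}, {"dp": [-2, 1.7, 0.5], "roll": -62, "gripper": 0.2}, {"dp": [-2, 1.7, 0.5], "roll": -69, "gripper": 0.2}]'

```text
clock: 5.58
eef_pos: [521.0, -52.9, 98.6]
eef_rot: [3.141, -0.0, 0.812]
wrist_force: [0.3, 0.6, 0.4]
finger_gap: 56.4
finger_force: 0.0
```

```bash
sed -i 's/563.6,-38.3,43.7/562.2,-39.1,43.7/' st.py; python3 st.py
```

```text
t 5.58 tcp [521.  -52.9  98.6] rot [ 3.141 -0.     0.812] q [-0.17  0.32  1.69  0.    1.13  0.59]
phi(roll from neutral) -27.0 grasp in jig [-1.   0.8 85.7] gap 56.4 ff 0.0
f jig [0.5 0.4 0.1] f tool [ 0.6 -0.2 -0.4] M jig [0.005 0.145 0.048]
to nut grasp (tool axes) [0.7 1.3 0.1]
effort6 3.071 Mtool [ 0.048 -0.138 -0.044]
```

Call:
carry_out --deltas '[{"dp": [0.7, 1.3, 0], "roll": -7, "gripper": 0.2}, {"dp": [0.7, 1.3, 0], "roll": -14, "gripper": 0.1}, {"dp": [0.7, 1.3, 0], "roll": -15, "gripper": -0.5}, {"dp": [0.7, 1.3, 0], "roll": -15, "gripper": -0.5}, {"dp": [0.7, 1.3, 0], "roll": -15, "gripper": -0.5}, {"dp": [0.7, 1.3, 0], "roll": -15, "gripper": -0.5}, {"dp": [0.7, 1.3, 0], "roll": -8, "gripper": -0.5}, {"dp": [0.7, 1.3, 0.1], "roll": -1, "gripper": -0.5}, {"dp": [0.7, 1.3, 0.3], "roll": 6, "gripper": -0.5}, {"dp": [0.7, 1.3, 0.4], "roll": 13, "gripper": -0.5}, {"dp": [0.7, 1.3, 0.6], "roll": 20, "gripper": -0.5}, {"dp": [0.7, 1.3, 0.8], "roll": 27, "gripper": -0.5}]'

```text
clock: 6.58
eef_pos: [522.8, -53.2, 97.8]
eef_rot: [3.141, -0.001, 0.327]
wrist_force: [1.4, -0.2, 1.6]
finger_gap: 39.4
finger_force: 15.0
```

```bash
python3 st.py
```

```text
t 6.58 tcp [522.8 -53.2  97.8] rot [ 3.141e+00 -1.000e-03  3.270e-01] q [-0.17  0.33  1.68  0.    1.13  1.07]
phi(roll from neutral) 0.8 grasp in jig [-0.  -0.1 84.2] gap 39.4 ff 15.0
f jig [ 1.9 -0.7  0.7] f tool [ 1.3  0.7 -1.6] M jig [ 0.375 -0.492  0.076]
to nut grasp (tool axes) [-0.4 -0.1 -0.7]
effort6 -2.797 Mtool [ 0.295  0.488 -0.252]
```

Call:
carry_out --deltas '[{"dp": [0, 0, 0.2], "roll": 7, "gripper": -0.5}, {"dp": [0, 0, 0.4], "roll": 14, "gripper": -0.5}, {"dp": [0, 0, 0.6], "roll": 21, "gripper": -0.5}, {"dp": [0, 0, 0.7], "roll": 28, "gripper": -0.5}, {"dp": [0, 0, 0.8], "roll": 35, "gripper": -0.5}, {"dp": [0, 0, 0.8], "roll": 42, "gripper": -0.5}, {"dp": [0, 0, 0.8], "roll": 42, "gripper": -0.5}]'

```text
clock: 7.17
eef_pos: [522.9, -54.0, 97.3]
eef_rot: [3.141, -0.002, -0.409]
wrist_force: [-2.1, -2.2, 6.5]
finger_gap: 39.9
finger_force: 15.1
```

```bash
python3 st.py
```

```text
t 7.17 tcp [522.9 -54.   97.3] rot [ 3.141e+00 -2.000e-03 -4.090e-01] q [-0.17  0.33  1.68 -0.    1.13  1.81]
phi(roll from neutral) 43.0 grasp in jig [-0.4 -0.9 84. ] gap 39.9 ff 15.1
f jig [ 0.9 -1.3  7. ] f tool [-1.1  2.8 -6.5] M jig [-0.161  0.626  0.061]
to nut grasp (tool axes) [-0.7 -0.5 -1.1]
effort6 2.682 Mtool [-0.551 -0.342  0.026]
```

Call:
carry_out --deltas '[{"dp": [-0.5, 0, 0], "roll": 0, "gripper": 0.1}, {"dp": [-0.5, 0, 0], "roll": 0, "gripper": 0.1}, {"dp": [-0.5, 0, 0], "roll": -7, "gripper": 0.1}, {"dp": [-0.5, 0, 0], "roll": -14, "gripper": 0.1}, {"dp": [-0.5, 0, 0], "roll": -21, "gripper": 0.1}, {"dp": [-0.5, 0, 0], "roll": -28, "gripper": 0.1}, {"dp": [-0.5, 0, 0], "roll": -35, "gripper": 0.1}, {"dp": [-0.5, 0, 0], "roll": -42, "gripper": 0.1}, {"dp": [-0.5, 0, 0], "roll": -49, "gripper": 0.1}, {"dp": [-0.5, 0, 0], "roll": -56, "gripper": 0.1}, {"dp": [-0.5, 0, 0], "roll": -63, "gripper": 0.1}, {"dp": [-0.5, 0, 0], "roll": -70, "gripper": 0.1}]'

```text
clock: 8.17
eef_pos: [521.9, -53.3, 96.4]
eef_rot: [3.142, 0.0, 0.829]
wrist_force: [-0.2, -0.1, 0.5]
finger_gap: 51.6
finger_force: 0.0
```

Call:
carry_out --deltas '[{"dp": [0, 0, 0], "roll": -7, "gripper": 0.1}, {"dp": [0, 0, 0], "roll": -14, "gripper": 0.1}, {"dp": [0, 0, 0], "roll": -15, "gripper": -0.5}, {"dp": [0, 0, 0], "roll": -15, "gripper": -0.5}, {"dp": [0, 0, 0], "roll": -15, "gripper": -0.5}, {"dp": [0, 0, 0], "roll": -15, "gripper": -0.5}]'

```text
clock: 8.67
eef_pos: [522.0, -53.3, 96.4]
eef_rot: [3.141, -0.0, 1.082]
wrist_force: [2.3, -0.2, -2.8]
finger_gap: 41.0
finger_force: 13.8
```

```bash
python3 st.py
```

```text
t 8.67 tcp [522.  -53.3  96.4] rot [ 3.141 -0.     1.082] q [-0.17  0.33  1.69  0.    1.13  0.32]
phi(roll from neutral) -42.5 grasp in jig [-1.4  0.1 83.4] gap 41.0 ff 13.8
f jig [ 0.4 -0.9 -3.4] f tool [0.9 2.1 2.8] M jig [-0.16  -0.266  0.075]
to nut grasp (tool axes) [ 0.3  0.4 -2. ]
effort6 0.008 Mtool [-0.309  0.077  0.015]
```

Call:
carry_out --deltas '[{"dp": [0, 0, 0], "roll": 7, "gripper": -0.5}, {"dp": [0, 0, 0.1], "roll": 14, "gripper": -0.5}, {"dp": [0, 0, 0.3], "roll": 21, "gripper": -0.5}, {"dp": [0, 0, 0.4], "roll": 28, "gripper": -0.5}, {"dp": [0, 0, 0.6], "roll": 35, "gripper": -0.5}, {"dp": [0, 0, 0.8], "roll": 42, "gripper": -0.5}]'

```text
clock: 9.17
eef_pos: [522.4, -53.2, 96.2]
eef_rot: [3.141, -0.001, 0.344]
wrist_force: [4.6, -0.5, 1.2]
finger_gap: 39.4
finger_force: 15.0
```

```bash
python3 st.py; python3 - <<'E'
from cell import viewer
import cv2,numpy as np
a=viewer.camera("side")[190:280,280:400]
cv2.imwrite("pics/p3.png",cv2.resize(a[:,:,::-1],(800,600),interpolation=cv2.INTER_CUBIC))
E
```

```text
t 9.17 tcp [522.4 -53.2  96.2] rot [ 3.141e+00 -1.000e-03  3.440e-01] q [-0.17  0.33  1.69  0.    1.12  1.06]
phi(roll from neutral) -0.2 grasp in jig [-1.1 -0.  83.1] gap 39.4 ff 15.0
f jig [ 4.3 -2.  -1. ] f tool [ 4.2  2.  -1.2] M jig [ 0.047 -0.556  0.31 ]
to nut grasp (tool axes) [ 0.  -0.  -2.2]
effort6 -2.792 Mtool [-0.114  0.556 -0.293]
```

View pics/p3.png

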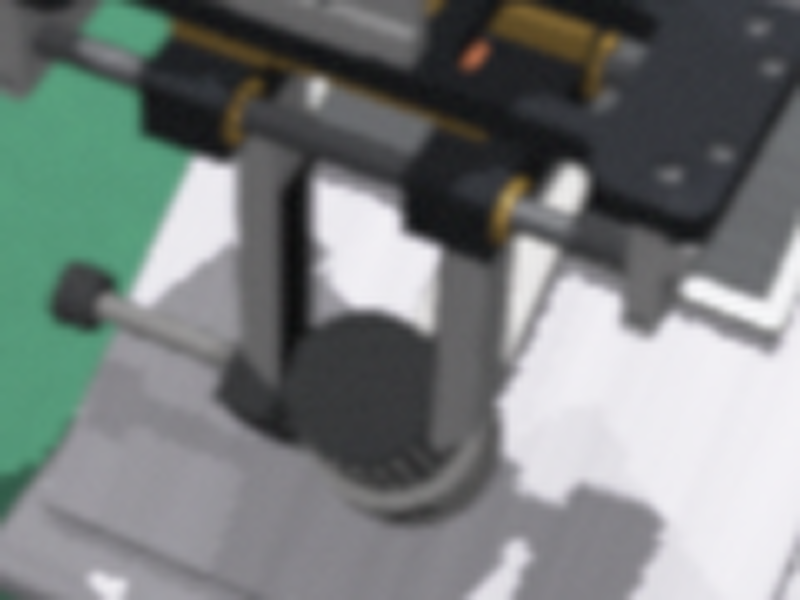

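```bash
python3 - <<'E'
import cv2,numpy as np
from fit import proj,jigR
F=np.array([562.2,-39.1,43.7]);R=jigR(.341)
for z in(93,89.6,55,51.6): print(z,proj("side",F+R.apply([0,0,z])),((proj("side",F+R.apply([0,0,z]))-[280,190])*6.667).round())
a=cv2.imread("pics/p2.png",0);b=cv2.imread("pics/p3.png",0)
t=a[430:530,330:430]
for n,(y0,y1,x0,x1) in dict(collar=(430,530,330,430),disc=(300,350,310,420)).items():
    t=a[y0:y1,x0:x1];r=cv2.matchTemplate(b[y0-30:y1+30,x0-30:x1+30],t,cv2.TM_CCOEFF_NORMED);_,m,_,l=cv2.minMaxLoc(r);print(n,m,l[0]-30,l[1]-30)
E
```

```text
93 [334.82767321 248.47365544] [366. 390.]
89.6 [335.25591304 248.8973707 ] [368. 393.]
55 [339.42250097 253.01993651] [396. 420.]
51.6 [339.81402439 253.40732328] [399. 423.]
collar 0.9895412921905518 1 0
disc 0.989288866519928 -4 0
```

Both views look nearly straight down the screw axis, so descent hardly shows in them. To check for slip I'll raise the grip force and see whether the torque scales with it.

Call:
carry_out --deltas '[{"dp": [0, 0, 0], "roll": 0, "gripper": -0.5}, {"dp": [0, 0, 0], "roll": 7, "gripper": -0.5}, {"dp": [0, 0, 0.2], "roll": 14, "gripper": -0.5}]' --newtons 30

```text
clock: 9.47
eef_pos: [522.6, -53.5, 96.0]
eef_rot: [3.141, -0.002, 0.107]
wrist_force: [3.2, -4.2, 4.4]
finger_gap: 39.5
finger_force: 31.2
```

```bash
python3 st.py
```

```text
t 9.47 tcp [522.6 -53.5  96. ] rot [ 3.141e+00 -2.000e-03  1.070e-01] q [-0.17  0.33  1.69 -0.    1.12  1.29]
phi(roll from neutral) 13.4 grasp in jig [-1.2 -0.3 82.9] gap 39.5 ff 31.2
f jig [ 3.6 -5.   3. ] f tool [ 2.7  4.5 -4.4] M jig [ 0.252 -0.389  0.472]
to nut grasp (tool axes) [-0.1 -0.3 -2.4]
effort6 -3.158 Mtool [ 0.076  0.383 -0.534]
```

Call:
carry_out --deltas '[{"dp": [0, 0, 0.2], "roll": 7, "gripper": -0.5}, {"dp": [0, 0, 0.4], "roll": 14, "gripper": -0.5}, {"dp": [0, 0, 0.5], "roll": 21, "gripper": -0.5}, {"dp": [0, 0, 0.5], "roll": 28, "gripper": -0.5}]'

```text
clock: 9.8
eef_pos: [522.0, -53.5, 96.1]
eef_rot: [-3.142, -0.001, -0.383]
wrist_force: [-2.7, 1.4, 11.8]
finger_gap: 39.2
finger_force: 33.8
```

```bash
python3 st.py
```

```text
t 9.8 tcp [522.  -53.5  96.1] rot [-3.142e+00 -1.000e-03 -3.830e-01] q [-0.17  0.33  1.69 -0.    1.13  1.78]
phi(roll from neutral) 41.5 grasp in jig [-1.6 -0.1 83.2] gap 39.2 ff 33.8
f jig [ 4.   2.2 11.3] f tool [ -3.   -0.3 -11.8] M jig [ 1.139  0.065 -0.129]
to nut grasp (tool axes) [ 0.3 -0.4 -2.3]
effort6 -2.654 Mtool [ 0.746 -0.745 -0.453]
```

```bash
sed -i 's/\[0,0,85\]/[0,0,80]/' st.py; cat >> st.py <<'E'
ft=Rt.inv().apply(f);Mc=Rt.inv().apply(M)-.215*np.array([-ft[1],ft[0],0]);print("Mc about jig z",round(R.apply([0,0,1])@Rt.apply(Mc),3))
E
python3 st.py|tail -3
```

```text
to nut grasp (tool axes) [ 2.2 -2.   2. ]
effort6 -2.654 Mtool [ 0.746 -0.745 -0.453]
Mc about jig z 0.107
```

Call:
carry_out --deltas '[{"dp": [0, 0, 0], "roll": 0, "gripper": 0.1}, {"dp": [0, 0, 0], "roll": 0, "gripper": 0.1}, {"dp": [0, 0, 1], "roll": -7, "gripper": 0.1}, {"dp": [0, 0, 1], "roll": -14, "gripper": 0.1}, {"dp": [0, 0, 1], "roll": -21, "gripper": 0.1}, {"dp": [0, 0, 1], "roll": -28, "gripper": 0.1}, {"dp": [0, 0, 1], "roll": -35, "gripper": 0.1}, {"dp": [0, 0, 1], "roll": -42, "gripper": 0.1}, {"dp": [0, 0, 1], "roll": -49, "gripper": 0.1}, {"dp": [0, 0, 1], "roll": -56, "gripper": 0.1}, {"dp": [0, 0, 1], "roll": -63, "gripper": 0.1}, {"dp": [0, 0, 1], "roll": -70, "gripper": 0.1}]'

```text
clock: 10.8
eef_pos: [521.5, -53.2, 93.7]
eef_rot: [-3.141, 0.001, 0.851]
wrist_force: [-0.1, 0.1, 0.1]
finger_gap: 51.9
finger_force: 0.0
```

```bash
python3 st.py
```

```text
t 10.8 tcp [521.5 -53.2  93.7] rot [-3.141e+00  1.000e-03  8.510e-01] q [-0.17  0.33  1.69 -0.    1.12  0.55]
phi(roll from neutral) -29.2 grasp in jig [-3.1  0.3 81.3] gap 51.9 ff 0.0
f jig [-0.   0.1  0.1] f tool [-0.  -0.2 -0.1] M jig [-0.024  0.068 -0.015]
to nut grasp (tool axes) [ 2.7  1.9 -0.4]
effort6 3.072 Mtool [ 0.022 -0.065  0.025]
Mc about jig z -0.0
```

Call:
carry_out --deltas '[{"dp": [2.7, 1.9, 0], "roll": -7, "gripper": 0.1}, {"dp": [2.7, 1.9, 0], "roll": -13, "gripper": 0.1}, {"dp": [2.7, 1.9, 0], "roll": -13, "gripper": -0.5}, {"dp": [2.7, 1.9, 0], "roll": -13, "gripper": -0.5}, {"dp": [2.7, 1.9, 0], "roll": -13, "gripper": -0.5}, {"dp": [2.7, 1.9, 0], "roll": -6, "gripper": -0.5}, {"dp": [2.7, 1.9, 0], "roll": 1, "gripper": -0.5}, {"dp": [2.7, 1.9, 0], "roll": 8, "gripper": -0.5}, {"dp": [2.7, 1.9, 0.2], "roll": 15, "gripper": -0.5}, {"dp": [2.7, 1.9, 0.3], "roll": 22, "gripper": -0.5}, {"dp": [2.7, 1.9, 0.4], "roll": 29, "gripper": -0.5}]' --newtons 30

```text
clock: 11.72
eef_pos: [525.1, -52.3, 93.6]
eef_rot: [-3.141, -0.0, 0.327]
wrist_force: [8.0, -0.3, -5.2]
finger_gap: 39.5
finger_force: 30.0
```

```bash
python3 st.py
```

```text
t 11.72 tcp [525.1 -52.3  93.6] rot [-3.141 -0.     0.327] q [-0.17  0.34  1.68  0.    1.12  1.07]
phi(roll from neutral) 0.8 grasp in jig [ 0.1 -0.  79.4] gap 39.5 ff 30.0
f jig [ 3.9 -3.  -8.2] f tool [7.5 2.9 5.2] M jig [ 0.471 -1.319  0.296]
to nut grasp (tool axes) [-0.4 -0.  -0.5]
effort6 -2.61 Mtool [ 0.28   1.315 -0.491]
Mc about jig z -0.022
```

Call:
carry_out --deltas '[{"dp": [0, 0, 0.2], "roll": 7, "gripper": -0.5}, {"dp": [0, 0, 0.3], "roll": 14, "gripper": -0.5}, {"dp": [0, 0, 0.4], "roll": 21, "gripper": -0.5}]'

```text
clock: 11.97
eef_pos: [525.6, -53.3, 93.5]
eef_rot: [3.14, -0.001, -0.04]
wrist_force: [-2.2, -9.7, 4.1]
finger_gap: 39.7
finger_force: 32.0
```

```bash
python3 st.py
```

```text
t 11.97 tcp [525.6 -53.3  93.5] rot [ 3.14e+00 -1.00e-03 -4.00e-02] q [-0.17  0.34  1.68 -0.    1.12  1.44]
phi(roll from neutral) 21.8 grasp in jig [ 0.1 -1.1 79.2] gap 39.7 ff 32.0
f jig [-2.6 -8.5  6.2] f tool [-1.8  9.8 -4.1] M jig [-0.28   0.535  0.824]
to nut grasp (tool axes) [-0.8 -0.8 -0.6]
effort6 -2.447 Mtool [-0.804 -0.254 -0.577]
Mc about jig z -0.077
```

Call:
carry_out --deltas '[{"dp": [0, 0, 0.2], "roll": 7, "gripper": -0.5}, {"dp": [0, 0, 0.3], "roll": 14, "gripper": -0.5}, {"dp": [0, 0, 0.4], "roll": 21, "gripper": -0.5}]'

```text
clock: 12.22
eef_pos: [525.1, -53.8, 93.5]
eef_rot: [3.14, -0.001, -0.407]
wrist_force: [-5.4, -10.3, 7.8]
finger_gap: 40.9
finger_force: 32.8
```

```bash
python3 st.py
```

```text
t 12.22 tcp [525.1 -53.8  93.5] rot [ 3.14e+00 -1.00e-03 -4.07e-01] q [-0.17  0.34  1.68 -0.    1.12  1.81]
phi(roll from neutral) 42.8 grasp in jig [-0.4 -1.5 79.5] gap 40.9 ff 32.8
f jig [-3.6 -7.9 11. ] f tool [-0.9 11.7 -7.8] M jig [-0.752  1.364  0.876]
to nut grasp (tool axes) [-0.9 -1.1 -0.7]
effort6 -2.641 Mtool [-1.725 -0.26  -0.389]
Mc about jig z 0.03
```

Call:
carry_out --deltas '[{"dp": [0, 1, 0], "roll": 0, "gripper": 0.1}, {"dp": [-1, 1, 0], "roll": 0, "gripper": 0.1}, {"dp": [-1, 1, 0], "roll": -7, "gripper": 0.1}, {"dp": [-1, 1, 0], "roll": -14, "gripper": 0.1}, {"dp": [-1, 1, 0], "roll": -21, "gripper": 0.1}, {"dp": [-1, 1, 0], "roll": -28, "gripper": 0.1}, {"dp": [-1, 1, 0], "roll": -35, "gripper": 0.1}, {"dp": [-1, 1, 0], "roll": -42, "gripper": 0.1}, {"dp": [-1, 1, 0], "roll": -49, "gripper": 0.1}, {"dp": [-1, 1, 0], "roll": -56, "gripper": 0.1}, {"dp": [-1, 1, 0], "roll": -63, "gripper": 0.1}, {"dp": [-1, 1, 0], "roll": -70, "gripper": 0.1}]'

```text
clock: 13.22
eef_pos: [523.5, -52.8, 92.6]
eef_rot: [-3.141, 0.0, 0.83]
wrist_force: [-0.6, -0.0, -0.2]
finger_gap: 51.7
finger_force: 0.0
```

Call:
carry_out --deltas '[{"dp": [0, 0, 0], "roll": -7, "gripper": 0.1}, {"dp": [0, 0, 0], "roll": -14, "gripper": 0.1}, {"dp": [0, 0, 0], "roll": -15, "gripper": -0.5}, {"dp": [0, 0, 0], "roll": -15, "gripper": -0.5}, {"dp": [0, 0, 0], "roll": -15, "gripper": -0.5}, {"dp": [0, 0, 0], "roll": -8, "gripper": -0.5}, {"dp": [0, 0, 0], "roll": -1, "gripper": -0.5}, {"dp": [0, 0, 0], "roll": 6, "gripper": -0.5}]'

```text
clock: 13.88
eef_pos: [523.1, -52.8, 93.0]
eef_rot: [-3.14, 0.001, 0.71]
wrist_force: [-4.0, -0.7, 5.2]
finger_gap: 39.6
finger_force: 29.9
```

```bash
python3 st.py
```

```text
t 13.88 tcp [523.1 -52.8  93. ] rot [-3.14e+00  1.00e-03  7.10e-01] q [-0.17  0.34  1.69  0.    1.12  0.69]
phi(roll from neutral) -21.1 grasp in jig [-2.   0.1 79.8] gap 39.6 ff 29.9
f jig [-0.9  0.7  6.5] f tool [-3.5 -2.1 -5.2] M jig [0.18  0.732 0.013]
to nut grasp (tool axes) [ 1.5  0.7 -1.2]
effort6 -2.883 Mtool [ 0.403 -0.629 -0.1  ]
Mc about jig z 0.09
```

Call:
carry_out --deltas '[{"dp": [0, 0, 0.2], "roll": 7, "gripper": -0.5}, {"dp": [0, 0, 0.3], "roll": 14, "gripper": -0.5}, {"dp": [0, 0, 0.4], "roll": 21, "gripper": -0.5}]'

```text
clock: 14.13
eef_pos: [524.1, -52.7, 92.6]
eef_rot: [-3.141, -0.001, 0.343]
wrist_force: [4.7, 2.0, -1.4]
finger_gap: 39.1
finger_force: 29.9
```

```bash
python3 st.py
```

```text
t 14.13 tcp [524.1 -52.7  92.6] rot [-3.141e+00 -1.000e-03  3.430e-01] q [-0.17  0.34  1.68  0.    1.12  1.06]
phi(roll from neutral) -0.1 grasp in jig [-1.4 -0.1 79.1] gap 39.1 ff 29.9
f jig [ 3.7  0.3 -3.7] f tool [ 5.1 -0.3  1.4] M jig [ 0.868 -0.868  0.025]
to nut grasp (tool axes) [ 0.7 -0.1 -1.5]
effort6 -2.663 Mtool [ 0.739  0.869 -0.452]
Mc about jig z 0.055
```

Call:
carry_out --deltas '[{"dp": [0, 0, 0.2], "roll": 7, "gripper": -0.5}, {"dp": [0, 0, 0.3], "roll": 14, "gripper": -0.5}]'

```text
clock: 14.3
eef_pos: [524.4, -53.0, 92.5]
eef_rot: [3.141, -0.002, 0.099]
wrist_force: [-0.3, -2.7, 4.4]
finger_gap: 39.8
finger_force: 31.3
```

```bash
python3 st.py
```

```text
t 14.3 tcp [524.4 -53.   92.5] rot [ 3.141e+00 -2.000e-03  9.900e-02] q [-0.17  0.34  1.68  0.    1.12  1.3 ]
phi(roll from neutral) 13.9 grasp in jig [-1.3 -0.5 78.9] gap 39.8 ff 31.3
f jig [ 1.2 -2.4  4.5] f tool [-0.6  2.7 -4.4] M jig [0.635 0.195 0.272]
to nut grasp (tool axes) [ 0.5 -0.6 -1.6]
effort6 -2.471 Mtool [ 0.358 -0.289 -0.551]
Mc about jig z 0.013
```

Call:
carry_out --deltas '[{"dp": [0, 0, 0.2], "roll": 7, "gripper": -0.5}, {"dp": [0, 0, 0.3], "roll": 14, "gripper": -0.5}]'

```text
clock: 14.47
eef_pos: [524.2, -53.4, 92.5]
eef_rot: [3.141, -0.001, -0.145]
wrist_force: [-1.3, -5.5, 5.9]
finger_gap: 40.1
finger_force: 31.6
```

```bash
python3 st.py|grep -E "phi|Mc|eff|f jig"
```

```text
phi(roll from neutral) 27.9 grasp in jig [-1.5 -0.7 79. ] gap 40.1 ff 31.6
f jig [ 0.2 -4.8  6.6] f tool [-0.5  5.7 -5.9] M jig [0.013 0.247 0.46 ]
effort6 -2.635 Mtool [-0.307 -0.117 -0.406]
Mc about jig z -0.05
```

Call:
carry_out --deltas '[{"dp": [0, 0, 0.2], "roll": 7, "gripper": -0.5}, {"dp": [0, 0, 0.3], "roll": 14, "gripper": -0.5}]'

```text
clock: 14.63
eef_pos: [524.1, -53.3, 92.5]
eef_rot: [-3.142, -0.001, -0.39]
wrist_force: [-8.0, -1.6, 14.5]
finger_gap: 40.3
finger_force: 34.2
```

```bash
python3 st.py
```

```text
t 14.63 tcp [524.1 -53.3  92.5] rot [-3.142e+00 -1.000e-03 -3.900e-01] q [-0.17  0.34  1.68 -0.    1.12  1.79]
phi(roll from neutral) 41.9 grasp in jig [-1.6 -0.6 79.1] gap 40.3 ff 34.2
f jig [ 0.2  1.2 16.6] f tool [ -6.7   4.5 -14.5] M jig [ 1.148  1.042 -0.108]
to nut grasp (tool axes) [ 0.3 -1.1 -1.6]
effort6 -2.597 Mtool [ 0.087 -1.476 -0.476]
Mc about jig z 0.015
```

Call:
carry_out --deltas '[{"dp": [0, 1, 0], "roll": 0, "gripper": 0.1}, {"dp": [0, 1, 0], "roll": 0, "gripper": 0.1}, {"dp": [0, 1, 0], "roll": -7, "gripper": 0.1}, {"dp": [0, 1, 0], "roll": -14, "gripper": 0.1}, {"dp": [0, 1, 0], "roll": -21, "gripper": 0.1}, {"dp": [0, 1, 0], "roll": -28, "gripper": 0.1}, {"dp": [0, 1, 0], "roll": -35, "gripper": 0.1}, {"dp": [0, 1, 0], "roll": -42, "gripper": 0.1}, {"dp": [0, 1, 0], "roll": -49, "gripper": 0.1}, {"dp": [0, 1, 0], "roll": -56, "gripper": 0.1}, {"dp": [0, 1, 0], "roll": -63, "gripper": 0.1}, {"dp": [0, 1, 0], "roll": -70, "gripper": 0.1}]'

```text
clock: 15.63
eef_pos: [523.3, -54.0, 91.4]
eef_rot: [-3.141, 0.0, 0.847]
wrist_force: [0.5, 0.1, -0.0]
finger_gap: 51.5
finger_force: 0.0
```

```bash
python3 st.py
```

```text
t 15.63 tcp [523.3 -54.   91.4] rot [-3.141  0.     0.847] q [-0.17  0.34  1.69 -0.    1.12  0.55]
phi(roll from neutral) -29.0 grasp in jig [-3.  -1.  78.5] gap 51.5 ff 0.0
f jig [ 0.4 -0.1 -0.3] f tool [0.4 0.3 0. ] M jig [ 0.012  0.092 -0.029]
to nut grasp (tool axes) [ 2.1  0.  -2.8]
effort6 3.072 Mtool [ 0.067 -0.068  0.019]
Mc about jig z -0.04
```

Call:
carry_out --deltas '[{"dp": [2, 0.7, 0], "roll": -7, "gripper": 0.1}, {"dp": [2, 0.7, 0], "roll": -14, "gripper": 0.1}, {"dp": [2, 0.7, 0], "roll": -15, "gripper": -0.5}, {"dp": [2, 0.7, 0], "roll": -15, "gripper": -0.5}, {"dp": [2, 0.7, 0], "roll": -15, "gripper": -0.5}, {"dp": [2, 0.7, 0], "roll": -8, "gripper": -0.5}, {"dp": [2, 0.7, 0], "roll": -1, "gripper": -0.5}]'

```text
clock: 16.22
eef_pos: [524.2, -52.3, 91.4]
eef_rot: [-3.139, 0.001, 0.848]
wrist_force: [-5.8, 7.0, 1.9]
finger_gap: 40.5
finger_force: 29.1
```

```bash
python3 st.py|grep -E "phi|Mc|eff|f jig"
```

```text
phi(roll from neutral) -29.1 grasp in jig [-1.8  0.2 77.8] gap 40.5 ff 29.1
f jig [-1.7  8.5  3.2] f tool [ 1.4 -8.9 -1.9] M jig [ 1.698  0.59  -0.837]
effort6 -3.703 Mtool [ 1.938  0.402 -0.12 ]
Mc about jig z 0.073
```

Call:
carry_out --deltas '[{"dp": [0, 0, 0.1], "roll": 7, "gripper": -0.5}, {"dp": [0, 0, 0.2], "roll": 14, "gripper": -0.5}]'

```text
clock: 16.38
eef_pos: [524.4, -52.2, 91.3]
eef_rot: [-3.139, 0.001, 0.603]
wrist_force: [-3.4, 3.4, 5.1]
finger_gap: 39.9
finger_force: 29.7
```

```bash
python3 st.py|grep -E "phi|Mc|eff|f jig"
```

```text
phi(roll from neutral) -15.0 grasp in jig [-1.6  0.2 77.6] gap 39.9 ff 29.7
f jig [0.7 4.4 5.5] f tool [-0.9 -4.8 -5.1] M jig [ 0.745  0.473 -0.385]
effort6 -2.86 Mtool [ 0.932 -0.24  -0.036]
Mc about jig z 0.081
```

Call:
carry_out --deltas '[{"dp": [0, 0, 0.1], "roll": 7, "gripper": -0.5}, {"dp": [0, 0, 0.2], "roll": 14, "gripper": -0.5}]'

```text
clock: 16.55
eef_pos: [525.1, -52.3, 91.1]
eef_rot: [-3.14, -0.0, 0.359]
wrist_force: [2.6, 3.0, -1.4]
finger_gap: 39.2
finger_force: 29.9
```

```bash
python3 st.py|grep -E "phi|Mc|eff|f jig"
```

```text
phi(roll from neutral) -1.0 grasp in jig [-1.2 -0.1 77.2] gap 39.2 ff 29.9
f jig [ 2.3  1.9 -2.9] f tool [ 3.5 -1.9  1.4] M jig [ 1.038 -0.609 -0.155]
effort6 -2.696 Mtool [ 0.967  0.626 -0.382]
Mc about jig z 0.054
```

Call:
carry_out --deltas '[{"dp": [0, 0, 0.1], "roll": 7, "gripper": -0.5}, {"dp": [0, 0, 0.2], "roll": 14, "gripper": -0.5}]'

```text
clock: 16.72
eef_pos: [525.4, -52.7, 91.0]
eef_rot: [-3.141, -0.0, 0.115]
wrist_force: [-4.2, -2.1, 7.5]
finger_gap: 39.4
finger_force: 31.3
```

```bash
python3 st.py|grep -E "phi|Mc|eff|f jig"
```

```text
phi(roll from neutral) 13.0 grasp in jig [-1.1 -0.6 77.1] gap 39.4 ff 31.3
f jig [-0.3 -0.6  8.8] f tool [-4.4  1.6 -7.5] M jig [1.126 0.932 0.088]
effort6 -2.472 Mtool [ 0.701 -1.118 -0.635]
Mc about jig z 0.022
```

Call:
carry_out --deltas '[{"dp": [0, 0, 0.1], "roll": 7, "gripper": -0.5}, {"dp": [0, 0, 0.2], "roll": 14, "gripper": -0.5}]'

```text
clock: 16.88
eef_pos: [525.4, -53.1, 91.1]
eef_rot: [3.141, -0.0, -0.13]
wrist_force: [-7.2, -2.7, 10.8]
finger_gap: 40.4
finger_force: 33.0
```

```bash
python3 st.py|grep -E "phi|Mc|eff|f jig"
```

```text
phi(roll from neutral) 27.0 grasp in jig [-1.2 -0.9 77.2] gap 40.4 ff 33.0
f jig [-1.4 -0.1 13.2] f tool [ -6.8   3.6 -10.8] M jig [0.987 1.148 0.07 ]
effort6 -2.447 Mtool [ 0.213 -1.396 -0.551]
Mc about jig z 0.056
```

Call:
carry_out --deltas '[{"dp": [0, 0, 0.1], "roll": 7, "gripper": -0.5}, {"dp": [0, 0, 0.2], "roll": 14, "gripper": -0.5}]'

```text
clock: 17.05
eef_pos: [525.2, -53.3, 91.2]
eef_rot: [3.141, -0.0, -0.374]
wrist_force: [-5.6, -3.0, 10.6]
finger_gap: 40.3
finger_force: 33.6
```

```bash
python3 st.py
```

```text
t 17.05 tcp [525.2 -53.3  91.2] rot [ 3.141 -0.    -0.374] q [-0.17  0.34  1.68 -0.    1.12  1.77]
phi(roll from neutral) 41.0 grasp in jig [-1.3 -1.  77.4] gap 40.3 ff 33.6
f jig [-0.2 -0.9 12.3] f tool [ -4.1   4.8 -10.6] M jig [0.785 0.872 0.069]
to nut grasp (tool axes) [-0.7 -0.6 -2.9]
effort6 -2.601 Mtool [-0.083 -1.082 -0.45 ]
Mc about jig z -0.029
```

Call:
carry_out --deltas '[{"dp": [0, 0.7, 0], "roll": 0, "gripper": 0.1}, {"dp": [0, 0.7, 0], "roll": 0, "gripper": 0.1}, {"dp": [0, 0.7, 0], "roll": -7, "gripper": 0.1}, {"dp": [0, 0.7, 0], "roll": -14, "gripper": 0.1}, {"dp": [0, 0.7, 0], "roll": -21, "gripper": 0.1}, {"dp": [0, 0.7, 0], "roll": -28, "gripper": 0.1}, {"dp": [0, 0.7, 0], "roll": -35, "gripper": 0.1}, {"dp": [0, 0.7, 0], "roll": -42, "gripper": 0.1}, {"dp": [0, 0.7, 0], "roll": -49, "gripper": 0.1}, {"dp": [0, 0.7, 0], "roll": -56, "gripper": 0.1}, {"dp": [0, 0.7, 0], "roll": -63, "gripper": 0.1}, {"dp": [0, 0.7, 0], "roll": -70, "gripper": 0.1}]'

```text
clock: 18.05
eef_pos: [524.9, -53.6, 90.3]
eef_rot: [-3.141, 0.0, 0.864]
wrist_force: [0.1, 1.0, 0.3]
finger_gap: 51.6
finger_force: 0.0
```

```bash
python3 st.py
```

```text
t 18.05 tcp [524.9 -53.6  90.3] rot [-3.141  0.     0.864] q [-0.17  0.34  1.68  0.    1.12  0.54]
phi(roll from neutral) -30.0 grasp in jig [-2.1 -1.2 76.8] gap 51.6 ff 0.0
f jig [0.5 0.9 0. ] f tool [ 0.8 -0.5 -0.3] M jig [0.011 0.11  0.033]
to nut grasp (tool axes) [ 0.8 -0.9 -3.8]
effort6 3.073 Mtool [ 0.049 -0.099 -0.034]
Mc about jig z 0.126
```

Call:
carry_out --deltas '[{"dp": [0, 0, 0], "roll": -7, "gripper": 0.1}, {"dp": [0, 0, 0], "roll": -14, "gripper": 0.1}, {"dp": [0, 0, 0], "roll": -14, "gripper": -0.5}, {"dp": [0, 0, 0], "roll": -14, "gripper": -0.5}, {"dp": [0, 0, 0], "roll": -14, "gripper": -0.5}, {"dp": [0, 0, 0], "roll": -7, "gripper": -0.5}, {"dp": [0, 0, 0], "roll": 0, "gripper": -0.5}]'

```text
clock: 18.63
eef_pos: [523.9, -53.0, 90.4]
eef_rot: [-3.139, 0.001, 0.848]
wrist_force: [-6.8, 7.8, 3.1]
finger_gap: 40.5
finger_force: 28.9
```

```bash
python3 st.py|grep -E "phi|Mc|eff|f jig"
```

```text
phi(roll from neutral) -29.0 grasp in jig [-2.7 -0.4 77.2] gap 40.5 ff 28.9
f jig [-1.8  9.6  4.6] f tool [  1.3 -10.2  -3.1] M jig [ 1.792  0.949 -0.828]
effort6 -3.648 Mtool [ 2.18   0.125 -0.174]
Mc about jig z 0.198
```

Call:
carry_out --deltas '[{"dp": [0, 0, 0.1], "roll": 7, "gripper": -0.5}, {"dp": [0, 0, 0.1], "roll": 14, "gripper": -0.5}]'

```text
clock: 18.8
eef_pos: [524.0, -52.7, 90.3]
eef_rot: [-3.139, 0.001, 0.603]
wrist_force: [-3.2, 5.9, 1.5]
finger_gap: 40.0
finger_force: 29.7
```

```bash
python3 st.py|grep -E "phi|Mc|eff|f jig"
```

```text
phi(roll from neutral) -15.0 grasp in jig [-2.5 -0.1 77.1] gap 40.0 ff 29.7
f jig [-0.2  6.6  1.8] f tool [ 0.7 -6.7 -1.5] M jig [ 1.237  0.121 -0.559]
effort6 -2.889 Mtool [ 1.337  0.232 -0.131]
Mc about jig z 0.149
```

Call:
carry_out --deltas '[{"dp": [0, 0, 0.1], "roll": 7, "gripper": -0.5}, {"dp": [0, 0, 0.1], "roll": 14, "gripper": -0.5}]'

```text
clock: 18.97
eef_pos: [524.5, -52.6, 90.2]
eef_rot: [-3.139, 0.001, 0.359]
wrist_force: [-0.5, 5.5, -0.5]
finger_gap: 39.0
finger_force: 29.9
```

```bash
python3 st.py|grep -E "phi|Mc|eff|f jig"
```

```text
phi(roll from neutral) -1.0 grasp in jig [-2.2 -0.1 76.7] gap 39.0 ff 29.9
f jig [ 0.9  5.4 -1.1] f tool [ 1.4 -5.4  0.5] M jig [ 1.586 -0.232 -0.444]
effort6 -2.701 Mtool [ 1.592  0.26  -0.405]
Mc about jig z 0.134
```

Call:
carry_out --deltas '[{"dp": [0, 0, 0.1], "roll": 7, "gripper": -0.5}, {"dp": [0, 0, 0.1], "roll": 14, "gripper": -0.5}]'

```text
clock: 19.13
eef_pos: [524.9, -52.8, 90.2]
eef_rot: [-3.14, 0.0, 0.115]
wrist_force: [-0.5, 3.8, 1.2]
finger_gap: 39.3
finger_force: 30.9
```

```bash
python3 st.py|grep -E "phi|Mc|eff|f jig"
```

```text
phi(roll from neutral) 13.0 grasp in jig [-2.  -0.5 76.6] gap 39.3 ff 30.9
f jig [1.3 3.7 0.7] f tool [-0.1 -3.8 -1.2] M jig [ 1.632 -0.329 -0.258]
effort6 -2.568 Mtool [ 1.579 -0.027 -0.588]
Mc about jig z 0.141
```

Call:
carry_out --deltas '[{"dp": [0, 0, 0.1], "roll": 7, "gripper": -0.5}, {"dp": [0, 0, 0.1], "roll": 14, "gripper": -0.5}]'

```text
clock: 19.3
eef_pos: [524.5, -53.0, 90.4]
eef_rot: [-3.141, 0.001, -0.13]
wrist_force: [-3.2, 1.0, 4.7]
finger_gap: 40.1
finger_force: 32.0
```

```bash
python3 st.py|grep -E "phi|Mc|eff|f jig"
```

```text
phi(roll from neutral) 27.0 grasp in jig [-2.2 -0.5 77. ] gap 40.1 ff 32.0
f jig [0.  2.  5.4] f tool [-3.3 -0.6 -4.7] M jig [ 1.375  0.204 -0.271]
effort6 -2.542 Mtool [ 1.09  -0.784 -0.448]
Mc about jig z -0.053
```

Call:
carry_out --deltas '[{"dp": [0, 0, 0.1], "roll": 7, "gripper": -0.5}, {"dp": [0, 0, 0.1], "roll": 14, "gripper": -0.5}]'

```text
clock: 19.47
eef_pos: [524.6, -52.9, 90.6]
eef_rot: [-3.141, 0.001, -0.374]
wrist_force: [-6.3, 3.3, 10.2]
finger_gap: 40.7
finger_force: 33.4
```

```bash
python3 st.py
```

```text
t 19.47 tcp [524.6 -52.9  90.6] rot [-3.141e+00  1.000e-03 -3.740e-01] q [-0.17  0.34  1.68  0.    1.12  1.77]
phi(roll from neutral) 41.0 grasp in jig [-2.  -0.5 77.1] gap 40.7 ff 33.4
f jig [ 0.8  5.2 11.2] f tool [ -7.1  -0.8 -10.2] M jig [ 1.806  0.546 -0.469]
to nut grasp (tool axes) [-0.1 -0.6 -3.5]
effort6 -2.608 Mtool [ 1.    -1.594 -0.49 ]
Mc about jig z 0.09
```

Call:
carry_out --deltas '[{"dp": [0, 0.5, 0], "roll": 0, "gripper": 0.1}, {"dp": [0, 0.5, 0], "roll": 0, "gripper": 0.1}, {"dp": [0, 0.5, 0], "roll": -7, "gripper": 0.1}, {"dp": [0, 0.5, 0], "roll": -14, "gripper": 0.1}, {"dp": [0, 0.5, 0], "roll": -21, "gripper": 0.1}, {"dp": [0, 0.5, 0], "roll": -28, "gripper": 0.1}, {"dp": [0, 0.5, 0], "roll": -35, "gripper": 0.1}, {"dp": [0, 0.5, 0], "roll": -42, "gripper": 0.1}, {"dp": [0, 0.5, 0], "roll": -49, "gripper": 0.1}, {"dp": [0, 0.5, 0], "roll": -56, "gripper": 0.1}, {"dp": [0, 0.5, 0], "roll": -63, "gripper": 0.1}, {"dp": [0, 0.5, 0], "roll": -70, "gripper": 0.1}]'

```text
clock: 20.47
eef_pos: [524.8, -54.2, 89.8]
eef_rot: [-3.141, 0.0, 0.863]
wrist_force: [-0.1, 0.3, 0.2]
finger_gap: 51.8
finger_force: 0.0
```

Call:
carry_out --deltas '[{"dp": [1.5, -1.5, 0], "roll": 0, "gripper": -0.5}, {"dp": [1.5, -1.5, 0], "roll": 0, "gripper": -0.5}, {"dp": [1.5, -1.5, 0], "roll": 0, "gripper": -0.5}, {"dp": [1.5, -1.5, 0], "roll": 0, "gripper": -0.5}]' --newtons 45

```text
clock: 20.8
eef_pos: [524.8, -51.9, 89.9]
eef_rot: [3.141, -0.0, 0.855]
wrist_force: [2.9, 0.3, -3.8]
finger_gap: 39.8
finger_force: 43.3
```

```bash
python3 st.py
```

```text
t 20.8 tcp [524.8 -51.9  89.9] rot [ 3.141 -0.     0.855] q [-0.17  0.34  1.68  0.    1.11  0.55]
phi(roll from neutral) -29.4 grasp in jig [-1.9  0.4 76.2] gap 39.8 ff 43.3
f jig [ 0.6 -0.6 -4.7] f tool [2.1 1.9 3.8] M jig [-0.277 -0.38   0.09 ]
to nut grasp (tool axes) [-0.4  0.3 -4.3]
effort6 -0.0 Mtool [-0.435  0.191  0.06 ]
Mc about jig z 0.021
```

Call:
carry_out --deltas '[{"dp": [0, 0, 0], "roll": 7, "gripper": -0.5}, {"dp": [0, 0, 0], "roll": 14, "gripper": -0.5}]'

```text
clock: 20.97
eef_pos: [524.7, -52.5, 90.3]
eef_rot: [3.141, 0.0, 0.606]
wrist_force: [10.4, 5.3, -11.9]
finger_gap: 39.1
finger_force: 45.4
```

```bash
python3 st.py|grep -E "phi|Mc|eff|f jig"
```

```text
phi(roll from neutral) -15.2 grasp in jig [-2.  -0.  76.7] gap 39.1 ff 45.4
f jig [  4.1   1.5 -16.1] f tool [11.5  1.6 11.9] M jig [-0.487 -2.368 -0.099]
effort6 -4.116 Mtool [-0.981  2.187  0.329]
Mc about jig z 0.061
```

Call:
carry_out --deltas '[{"dp": [0, 0, 0], "roll": 7, "gripper": -0.5}, {"dp": [0, 0, 0], "roll": 14, "gripper": -0.5}]'

```text
clock: 21.13
eef_pos: [525.3, -52.1, 90.0]
eef_rot: [3.141, -0.001, 0.361]
wrist_force: [1.9, -5.2, 0.3]
finger_gap: 38.7
finger_force: 44.9
```

```bash
python3 st.py|grep -E "phi|Mc|eff|f jig"
```

```text
phi(roll from neutral) -1.2 grasp in jig [-1.5  0.2 76.1] gap 38.7 ff 44.9
f jig [ 0.2 -5.6  0.2] f tool [-0.1  5.6 -0.3] M jig [-0.151  0.102  0.605]
effort6 -2.588 Mtool [-0.429 -0.11  -0.451]
Mc about jig z 0.014
```

Call:
carry_out --deltas '[{"dp": [0, 0, 0], "roll": 7, "gripper": -0.5}, {"dp": [0, 0, 0], "roll": 14, "gripper": -0.5}, {"dp": [0, 0, 0], "roll": 21, "gripper": -0.5}]'

```text
clock: 21.38
eef_pos: [525.3, -52.6, 90.2]
eef_rot: [3.141, -0.002, -0.005]
wrist_force: [1.5, -4.8, 1.2]
finger_gap: 39.3
finger_force: 47.4
```

```bash
python3 st.py|grep -E "phi|Mc|eff|f jig"
```

```text
phi(roll from neutral) 19.8 grasp in jig [-1.6 -0.3 76.3] gap 39.3 ff 47.4
f jig [ 0.4 -5.   1.2] f tool [ 1.5  4.8 -1.2] M jig [ 0.632 -0.244  0.544]
effort6 -2.342 Mtool [ 0.345  0.136 -0.785]
Mc about jig z 0.009
```

Call:
carry_out --deltas '[{"dp": [0, 0, 0], "roll": 7, "gripper": -0.5}, {"dp": [0, 0, 0], "roll": 14, "gripper": -0.5}, {"dp": [0, 0, 0], "roll": 21, "gripper": -0.5}]'

```text
clock: 21.63
eef_pos: [523.8, -52.3, 90.8]
eef_rot: [3.141, 0.002, -0.372]
wrist_force: [-15.4, -1.8, 18.4]
finger_gap: 39.7
finger_force: 51.2
```

```bash
python3 st.py|grep -E "phi|Mc|eff|f jig"
```

```text
phi(roll from neutral) 40.8 grasp in jig [-2.3  0.4 77.6] gap 39.7 ff 51.2
f jig [-4.   3.5 23.5] f tool [-13.7   7.3 -18.4] M jig [ 2.07   2.207 -0.409]
effort6 -2.404 Mtool [ 0.068 -2.977 -0.677]
Mc about jig z -0.036
```

Call:
carry_out --deltas '[{"dp": [0, 0, 0], "roll": 0, "gripper": 0.1}, {"dp": [0, 0, 0], "roll": 0, "gripper": 0.1}, {"dp": [0, 0, 0], "roll": -7, "gripper": 0.1}, {"dp": [0, 0, 0], "roll": -14, "gripper": 0.1}, {"dp": [0, 0, 0], "roll": -21, "gripper": 0.1}, {"dp": [0, 0, 0], "roll": -28, "gripper": 0.1}, {"dp": [0, 0, 0], "roll": -35, "gripper": 0.1}, {"dp": [0, 0, 0], "roll": -42, "gripper": 0.1}, {"dp": [0, 0, 0], "roll": -49, "gripper": 0.1}, {"dp": [0, 0, 0], "roll": -56, "gripper": 0.1}, {"dp": [0, 0, 0], "roll": -63, "gripper": 0.1}, {"dp": [0, 0, 0], "roll": -70, "gripper": 0.1}]'

```text
clock: 22.63
eef_pos: [524.6, -51.9, 89.9]
eef_rot: [-3.141, -0.0, 0.865]
wrist_force: [-0.2, 0.3, 0.1]
finger_gap: 51.9
finger_force: 0.0
```

```bash
python3 st.py
```

```text
t 22.63 tcp [524.6 -51.9  89.9] rot [-3.141 -0.     0.865] q [-0.17  0.34  1.68  0.    1.11  0.54]
phi(roll from neutral) -30.0 grasp in jig [-2.   0.5 76.3] gap 51.9 ff 0.0
f jig [-0.1  0.3  0.1] f tool [ 0.1 -0.3 -0.1] M jig [-0.027  0.096 -0.01 ]
to nut grasp (tool axes) [-0.3  0.4 -4.2]
effort6 3.073 Mtool [ 0.032 -0.092  0.022]
Mc about jig z 0.024
```

Call:
carry_out --deltas '[{"dp": [0, 0, -40], "roll": 0, "gripper": 0.1}, {"dp": [0, 0, -45], "roll": 7, "gripper": 0.1}, {"dp": [0, 0, -45], "roll": 14, "gripper": -1}, {"dp": [0, 0, -45], "roll": 21, "gripper": -1}, {"dp": [0, 0, -45], "roll": 28, "gripper": -1}, {"dp": [0, 0, -45], "roll": 30, "gripper": -1}, {"dp": [0, 0, -45], "roll": 30, "gripper": -1}, {"dp": [0, 0, -42], "roll": 30, "gripper": -1}, {"dp": [0, 0, -40], "roll": 30, "gripper": -1}]' --newtons 10

```text
clock: 23.38
eef_pos: [524.6, -51.9, 129.7]
eef_rot: [-3.142, 0.0, 0.336]
wrist_force: [1.4, 0.8, -0.3]
finger_gap: 7.9
finger_force: 0.0
```

```bash
cat > pr.py <<'E'
exec(open("st.py").read().split("tgt=")[0])
print("TCP jig",np.round(R.inv().apply(p-F),2))
E
python3 pr.py
```

```text
t 23.38 tcp [524.6 -51.9 129.7] rot [-3.142  0.     0.336] q [-0.17  0.3   1.65  0.    1.2   1.07]
phi(roll from neutral) 0.3 grasp in jig [ 17.7   0.5 110.8] gap 7.9 ff 0.0
f jig [ 1.2  0.3 -1. ] f tool [ 1.6 -0.3  0.3] M jig [0.039 0.138 0.04 ]
TCP jig [ 8.26  0.47 94.34]
```

Call:
carry_out --deltas '[{"dp": [0, 0, 1.5], "roll": 0, "gripper": -1}, {"dp": [0, 0, 3], "roll": 0, "gripper": -1}, {"dp": [0, 0, 3], "roll": 0, "gripper": -1}]'

```text
clock: 23.63
eef_pos: [524.5, -51.9, 126.6]
eef_rot: [-3.141, 0.001, 0.335]
wrist_force: [0.8, -1.0, 0.1]
finger_gap: 0.5
finger_force: 0.0
```

Call:
carry_out --deltas '[{"dp": [0, 0, 1.5], "roll": 0, "gripper": -1}, {"dp": [0, 0, 3], "roll": 0, "gripper": -1}, {"dp": [0, 0, 3], "roll": 0, "gripper": -1}]'

```text
clock: 23.88
eef_pos: [524.5, -52.0, 123.7]
eef_rot: [-3.141, 0.0, 0.335]
wrist_force: [0.1, 0.3, 0.8]
finger_gap: 0.4
finger_force: 0.0
```

```bash
python3 pr.py
```

```text
t 23.88 tcp [524.5 -52.  123.7] rot [-3.141  0.     0.335] q [-0.17  0.3   1.65  0.    1.19  1.07]
phi(roll from neutral) 0.4 grasp in jig [ 14.7   0.5 105.7] gap 0.4 ff 0.0
f jig [0.6 0.2 0.5] f tool [ 0.2 -0.2 -0.8] M jig [ 0.014  0.152 -0.063]
TCP jig [ 5.24  0.46 89.23]
```

Call:
carry_out --deltas '[{"dp": [0, 0, 0.7], "roll": 0, "gripper": -1}, {"dp": [0, 0, 1.4], "roll": 0, "gripper": -1}, {"dp": [0, 0, 1.5], "roll": 0, "gripper": -1}]'

```text
clock: 24.13
eef_pos: [524.7, -52.0, 122.5]
eef_rot: [-3.142, 0.0, 0.335]
wrist_force: [0.4, -0.6, -0.0]
finger_gap: 0.4
finger_force: 0.0
```

Call:
carry_out --deltas '[{"dp": [0, 0, 0.7], "roll": 0, "gripper": -1}, {"dp": [0, 0, 1.4], "roll": 0, "gripper": -1}, {"dp": [0, 0, 1.5], "roll": 0, "gripper": -1}]'

```text
clock: 24.38
eef_pos: [524.6, -52.0, 120.9]
eef_rot: [-3.142, 0.0, 0.335]
wrist_force: [-0.3, -0.7, 0.1]
finger_gap: 0.3
finger_force: 0.0
```

```bash
python3 pr.py
```

```text
t 24.38 tcp [524.6 -52.  120.9] rot [-3.142  0.     0.335] q [-0.17  0.31  1.66  0.    1.18  1.07]
phi(roll from neutral) 0.4 grasp in jig [ 13.3   0.5 103.2] gap 0.3 ff 0.0
f jig [-0.4 -0.6  0.3] f tool [-0.5  0.6 -0.1] M jig [ 0.046  0.149 -0.014]
TCP jig [ 3.91  0.45 86.76]
```

Call:
carry_out --deltas '[{"dp": [0, 0, 0.7], "roll": 0, "gripper": -1}, {"dp": [0, 0, 1.4], "roll": 0, "gripper": -1}, {"dp": [0, 0, 1.5], "roll": 0, "gripper": -1}]'

```text
clock: 24.63
eef_pos: [524.6, -52.0, 119.4]
eef_rot: [-3.142, 0.0, 0.335]
wrist_force: [0.1, 0.6, -0.1]
finger_gap: 0.4
finger_force: 0.0
```

Call:
carry_out --deltas '[{"dp": [0, 0, 0.7], "roll": 0, "gripper": -1}, {"dp": [0, 0, 1.4], "roll": 0, "gripper": -1}, {"dp": [0, 0, 1.5], "roll": 0, "gripper": -1}]'

```text
clock: 24.88
eef_pos: [524.6, -52.0, 117.9]
eef_rot: [-3.142, 0.0, 0.335]
wrist_force: [-0.6, 0.0, -0.4]
finger_gap: 0.2
finger_force: 0.0
```

```bash
python3 pr.py
```

```text
t 24.88 tcp [524.6 -52.  117.9] rot [-3.142  0.     0.335] q [-0.17  0.31  1.66 -0.    1.17  1.07]
phi(roll from neutral) 0.4 grasp in jig [ 11.9   0.4 100.6] gap 0.2 ff 0.0
f jig [-0.7  0.2 -0.1] f tool [-0.6 -0.2  0.4] M jig [-0.002  0.116  0.001]
TCP jig [ 2.41  0.43 84.16]
```

Call:
carry_out --deltas '[{"dp": [0, 0, 0.7], "roll": 0, "gripper": -1}, {"dp": [0, 0, 1.4], "roll": 0, "gripper": -1}, {"dp": [0, 0, 1.5], "roll": 0, "gripper": -1}]'

```text
clock: 25.13
eef_pos: [524.6, -52.0, 116.4]
eef_rot: [-3.142, 0.0, 0.335]
wrist_force: [0.2, -0.0, -1.3]
finger_gap: 0.7
finger_force: 0.0
```

Call:
carry_out --deltas '[{"dp": [0, 0, 0.7], "roll": 0, "gripper": -1}, {"dp": [0, 0, 1.4], "roll": 0, "gripper": -1}, {"dp": [0, 0, 1.5], "roll": 0, "gripper": -1}]'

```text
clock: 25.38
eef_pos: [524.6, -52.0, 114.9]
eef_rot: [-3.141, 0.0, 0.335]
wrist_force: [0.6, -0.5, -0.2]
finger_gap: 0.3
finger_force: 0.0
```

Call:
carry_out --deltas '[{"dp": [0, 0, 0.7], "roll": 0, "gripper": -1}, {"dp": [0, 0, 1.4], "roll": 0, "gripper": -1}, {"dp": [0, 0, 1.5], "roll": 0, "gripper": -1}]'

```text
clock: 25.63
eef_pos: [524.6, -52.0, 113.4]
eef_rot: [-3.142, 0.0, 0.335]
wrist_force: [0.3, -0.2, -0.1]
finger_gap: 0.6
finger_force: 0.0
```

```bash
python3 pr.py
```

```text
t 25.63 tcp [524.6 -52.  113.4] rot [-3.142  0.     0.335] q [-0.17  0.31  1.66  0.    1.17  1.07]
phi(roll from neutral) 0.4 grasp in jig [ 9.6  0.4 96.7] gap 0.6 ff 0.0
f jig [ 0.1 -0.3 -0.2] f tool [0.2 0.3 0.1] M jig [-0.011  0.158  0.01 ]
TCP jig [ 0.18  0.45 80.24]
```

```bash
python3 - <<'E'
from cell import viewer
import cv2,numpy as np
a=viewer.camera("side")[190:280,280:400]
cv2.imwrite("pics/p4.png",cv2.resize(a[:,:,::-1],(800,600),interpolation=cv2.INTER_CUBIC))
E
```

```text
(no output)
```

View pics/p4.png

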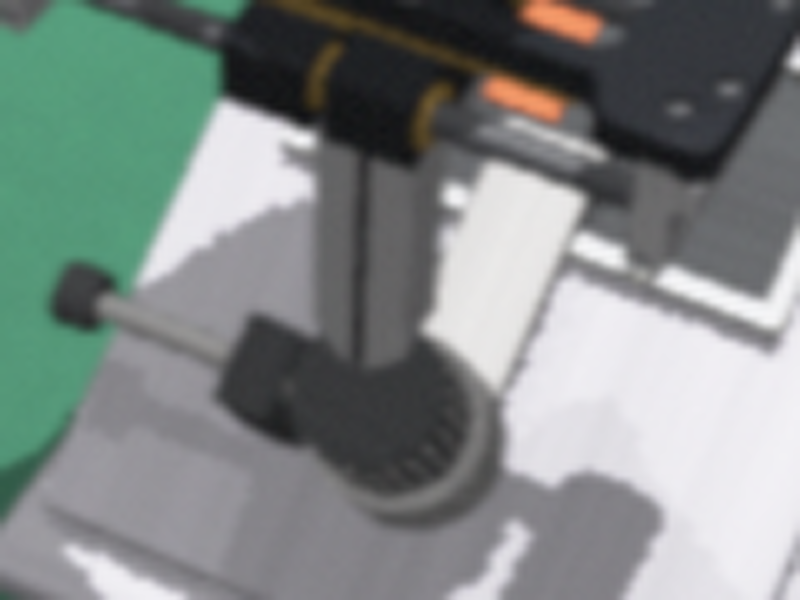

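```bash
python3 - <<'E'
import cv2,numpy as np
from fit import proj,jigR
F=np.array([562.2,-39.1,43.7]);R=jigR(.341)
px=lambda X:((proj("side",X)-[280,190])*6.667).round()
print("tcp",px([524.6,-52,113.4]))
for z in(93,84,76): 
    print(z,px(F+R.apply([0,0,z])),[px(F+R.apply([20*np.cos(t),20*np.sin(t),z])).tolist() for t in np.arange(4)*np.pi/2])
a=cv2.imread("pics/p3.png",0);b=cv2.imread("pics/p4.png",0)
for n,(y0,y1,x0,x1) in dict(collar=(440,530,330,500),bush=(340,440,215,280)).items():
    t=a[y0:y1,x0:x1];r=cv2.matchTemplate(b[y0-30:y1+30,x0-30:x1+30],t,cv2.TM_CCOEFF_NORMED);_,m,_,l=cv2.minMaxLoc(r);print(n,m,l[0]-30,l[1]-30)
E
```

```text
tcp [375. 399.]
93 [366. 390.] [[398.0, 316.0], [294.0, 360.0], [333.0, 464.0], [439.0, 420.0]]
84 [373. 397.] [[405.0, 324.0], [302.0, 368.0], [341.0, 470.0], [445.0, 427.0]]
76 [380. 404.] [[412.0, 332.0], [309.0, 375.0], [347.0, 476.0], [451.0, 433.0]]
collar 0.9685578942298889 3 4
bush 0.901175856590271 2 0
```

The fingertip looks as if it enters the disc at (370,368) with no force on it, so the nut top is near z = 88. The collar has shifted only about (3,4) px, so the twist strokes turn the nut only partly. I'll switch to rack-and-pinion: press one pad on the nut's side and move it along jig x, alternating sides. That rolls without axial scrubbing.

Call:
carry_out --deltas '[{"dp": [0, 0, -25], "roll": 0, "gripper": 0.1}, {"dp": [0, 0, -25], "roll": 0, "gripper": 0.1}, {"dp": [-6, 0.4, -25], "roll": 0, "gripper": 0.1}, {"dp": [-6, 0.4, -25], "roll": 0, "gripper": 0.1}, {"dp": [-6, 0.4, -25], "roll": 0, "gripper": 0.1}, {"dp": [-6, 0.4, 0], "roll": 0, "gripper": 0.1}, {"dp": [-6, 0.4, 28.5], "roll": 0, "gripper": 0.1}, {"dp": [-6, 0.4, 28.5], "roll": 0, "gripper": 0.1}, {"dp": [-6, 5, 28.5], "roll": 0, "gripper": 0.1}, {"dp": [-6, 9, 28.5], "roll": 0, "gripper": 0.1}, {"dp": [-6, 9, 28.5], "roll": 0, "gripper": 0.1}]' --newtons 60

```text
clock: 26.6
eef_pos: [521.3, -60.6, 85.4]
eef_rot: [-3.136, 0.001, 0.334]
wrist_force: [-4.1, 17.0, -7.0]
finger_gap: 51.8
finger_force: 8.5
```

```bash
python3 pr.py
```

```text
t 26.6 tcp [521.3 -60.6  85.4] rot [-3.136e+00  1.000e-03  3.340e-01] q [-0.19  0.34  1.69  0.    1.11  1.05]
phi(roll from neutral) 0.4 grasp in jig [-9.5 -6.7 75.4] gap 51.8 ff 8.5
f jig [-1.8 17.4 -7. ] f tool [  1.8 -17.4   7.1] M jig [ 2.717 -0.117 -1.515]
TCP jig [-18.93  -6.63  58.94]
```

Call:
carry_out --deltas '[{"dp": [4.3, 0, -2.5], "roll": 0, "gripper": 0.1}, {"dp": [8.7, 0, -5], "roll": 0, "gripper": 0.1}]'

```text
clock: 26.77
eef_pos: [529.0, -57.9, 90.0]
eef_rot: [-3.137, 0.002, 0.335]
wrist_force: [-5.1, 13.7, -10.4]
finger_gap: 51.9
finger_force: 7.3
```

```bash
python3 pr.py
```

```text
t 26.77 tcp [529.  -57.9  90. ] rot [-3.137e+00  2.000e-03  3.350e-01] q [-0.18  0.35  1.67  0.    1.12  1.06]
phi(roll from neutral) 0.4 grasp in jig [-0.2 -6.7 75.3] gap 51.9 ff 7.3
f jig [-5.4 14.6 -8.9] f tool [ -0.3 -14.6  10.5] M jig [ 2.223  0.127 -1.336]
TCP jig [-9.63 -6.65 58.83]
```

Call:
carry_out --deltas '[{"dp": [4.3, 0, -2.5], "roll": 0, "gripper": 0.1}, {"dp": [8.7, 0, -5], "roll": 0, "gripper": 0.1}]'

```text
clock: 26.93
eef_pos: [538.2, -55.8, 95.8]
eef_rot: [-3.14, 0.001, 0.335]
wrist_force: [-0.6, 2.2, -1.2]
finger_gap: 51.7
finger_force: 1.1
```

```bash
python3 pr.py
```

```text
t 26.93 tcp [538.2 -55.8  95.8] rot [-3.14e+00  1.00e-03  3.35e-01] q [-0.17  0.36  1.64  0.    1.14  1.06]
phi(roll from neutral) 0.3 grasp in jig [10.8 -7.8 75.7] gap 51.7 ff 1.1
f jig [-0.5  2.2 -1.1] f tool [ 0.1 -2.2  1.2] M jig [ 0.392  0.151 -0.259]
TCP jig [ 1.37 -7.74 59.22]
```

Call:
carry_out --deltas '[{"dp": [0, -9, 0], "roll": 0, "gripper": 0.1}, {"dp": [0, -18, 0], "roll": 0, "gripper": 0.1}, {"dp": [0, -18, 0], "roll": 0, "gripper": 0.1}]'

```text
clock: 27.18
eef_pos: [533.8, -40.1, 96.9]
eef_rot: [3.137, -0.004, 0.335]
wrist_force: [5.5, -7.4, -0.1]
finger_gap: 51.5
finger_force: 4.6
```

```bash
python3 pr.py
```

```text
t 27.18 tcp [533.8 -40.1  96.9] rot [ 3.137 -0.004  0.335] q [-0.14  0.35  1.66 -0.    1.13  1.09]
phi(roll from neutral) 0.3 grasp in jig [12.3  8.7 76.1] gap 51.5 ff 4.6
f jig [ 2.3 -8.8 -1.4] f tool [2.8 8.8 0.1] M jig [-1.453 -0.433  0.96 ]
TCP jig [ 2.9  8.6 59.6]
```

Call:
carry_out --deltas '[{"dp": [-4.3, 0, 2.5], "roll": 0, "gripper": 0.1}, {"dp": [-8.7, 0, 5], "roll": 0, "gripper": 0.1}]'

```text
clock: 27.35
eef_pos: [527.7, -44.1, 92.6]
eef_rot: [3.134, -0.009, 0.335]
wrist_force: [20.0, -14.9, -6.3]
finger_gap: 51.7
finger_force: 10.6
```

```bash
python3 pr.py
```

```text
t 27.35 tcp [527.7 -44.1  92.6] rot [ 3.134 -0.009  0.335] q [-0.15  0.34  1.69 -0.    1.11  1.09]
phi(roll from neutral) 0.3 grasp in jig [ 3.9  7.  76. ] gap 51.7 ff 10.6
f jig [  8.9 -20.8 -12.3] f tool [13.9 20.6  6.6] M jig [-3.215 -2.641  2.354]
TCP jig [-5.38  6.82 59.44]
```

Call:
carry_out --deltas '[{"dp": [-4.2, 0, 2.8], "roll": 0, "gripper": 0.1}, {"dp": [-4.2, 0, 2.8], "roll": 0, "gripper": 0.1}]'

```text
clock: 27.52
eef_pos: [522.5, -46.3, 88.7]
eef_rot: [3.134, -0.006, 0.335]
wrist_force: [15.2, -18.3, -8.7]
finger_gap: 52.1
finger_force: 11.1
```

```bash
python3 pr.py
```

```text
t 27.52 tcp [522.5 -46.3  88.7] rot [ 3.134 -0.006  0.335] q [-0.16  0.33  1.7  -0.    1.1   1.08]
phi(roll from neutral) 0.4 grasp in jig [-2.9  6.6 75.4] gap 52.1 ff 11.1
f jig [  2.8 -22.4 -11.7] f tool [ 8.3 22.2  8.9] M jig [-3.401 -1.53   2.261]
TCP jig [-12.21   6.49  58.88]
```

Call:
carry_out --deltas '[{"dp": [-4.2, 0, 2.8], "roll": 0, "gripper": 0.1}, {"dp": [-4.2, 0, 2.8], "roll": 0, "gripper": 0.1}]'

```text
clock: 27.68
eef_pos: [518.5, -47.7, 85.9]
eef_rot: [3.135, -0.006, 0.334]
wrist_force: [14.6, -18.8, -9.0]
finger_gap: 51.9
finger_force: 11.2
```

```bash
python3 pr.py
```

```text
t 27.68 tcp [518.5 -47.7  85.9] rot [ 3.135 -0.006  0.334] q [-0.16  0.33  1.71 -0.    1.09  1.08]
phi(roll from neutral) 0.4 grasp in jig [-7.9  6.6 75.1] gap 51.9 ff 11.2
f jig [  2.1 -22.6 -11.5] f tool [ 7.6 22.5  9.2] M jig [-3.503 -1.32   2.085]
TCP jig [-17.29   6.49  58.51]
```

Now the tangential force is about 2 to 3 N, so the nut is rolling cleanly. I'll continue alternating sides.

Call:
carry_out --deltas '[{"dp": [0, 9, 0], "roll": 0, "gripper": 0.1}, {"dp": [0, 17, 0], "roll": 0, "gripper": 0.1}, {"dp": [0, 17, 0], "roll": 0, "gripper": 0.1}, {"dp": [4.5, 17, -2.3], "roll": 0, "gripper": 0.1}, {"dp": [9, 17, -4.6], "roll": 0, "gripper": 0.1}]'

```text
clock: 28.1
eef_pos: [529.0, -57.6, 89.0]
eef_rot: [-3.139, 0.003, 0.335]
wrist_force: [-4.3, 5.6, -4.3]
finger_gap: 51.9
finger_force: 3.2
```

```bash
python3 pr.py|tail -3
```

```text
phi(roll from neutral) 0.4 grasp in jig [-0.5 -6.4 74.4] gap 51.9 ff 3.2
f jig [-4.   6.7 -2.7] f tool [-2.2 -6.7  4.4] M jig [ 1.052  0.594 -0.531]
TCP jig [-10.    -6.35  57.92]
```

Call:
carry_out --deltas '[{"dp": [4.5, 0, -2.3], "roll": 0, "gripper": 0.1}]'

```text
clock: 28.18
eef_pos: [533.6, -56.1, 91.2]
eef_rot: [-3.139, 0.002, 0.335]
wrist_force: [-2.4, 3.4, -2.4]
finger_gap: 51.8
finger_force: 1.9
```

```bash
python3 pr.py|tail -3
```

```text
phi(roll from neutral) 0.4 grasp in jig [ 4.7 -6.5 73.9] gap 51.8 ff 1.9
f jig [-2.2  4.1 -1.5] f tool [-1.2 -4.   2.4] M jig [ 0.679  0.343 -0.332]
TCP jig [-4.74 -6.47 57.43]
```

Call:
carry_out --deltas '[{"dp": [0, -9, 0], "roll": 0, "gripper": 0.1}, {"dp": [0, -17, 0], "roll": 0, "gripper": 0.1}, {"dp": [0, -17, 0], "roll": 0, "gripper": 0.1}, {"dp": [-4.2, -17, 2.8], "roll": 0, "gripper": 0.1}, {"dp": [-8.4, -17, 5.6], "roll": 0, "gripper": 0.1}]'

```text
clock: 28.6
eef_pos: [524.7, -45.8, 88.8]
eef_rot: [3.133, -0.009, 0.335]
wrist_force: [12.1, -16.3, 15.2]
finger_gap: 51.9
finger_force: 9.6
```

```bash
python3 pr.py|tail -3
```

```text
phi(roll from neutral) 0.3 grasp in jig [-0.9  6.4 74.4] gap 51.9 ff 9.6
f jig [ 12.7 -19.4  10.2] f tool [  6.2  19.5 -15. ] M jig [-3.496 -0.962  2.15 ]
TCP jig [-10.2    6.24  57.87]
```

Call:
carry_out --deltas '[{"dp": [-4.2, 0, 2.8], "roll": 0, "gripper": 0.1}]'

```text
clock: 28.68
eef_pos: [520.7, -47.3, 86.2]
eef_rot: [3.133, -0.009, 0.335]
wrist_force: [11.2, -15.5, 15.4]
finger_gap: 52.1
finger_force: 9.6
```

```bash
python3 pr.py
```

```text
t 28.68 tcp [520.7 -47.3  86.2] rot [ 3.133 -0.009  0.335] q [-0.16  0.33  1.71 -0.    1.09  1.08]
phi(roll from neutral) 0.4 grasp in jig [-5.9  6.3 74.3] gap 52.1 ff 9.6
f jig [ 12.3 -18.3  10.7] f tool [  5.6  18.4 -15.2] M jig [-3.543 -0.896  2.042]
TCP jig [-15.22   6.18  57.71]
```

Call:
carry_out --deltas '[{"dp": [-2.2, 0, 0.5], "roll": 0, "gripper": 0.1}, {"dp": [-4.4, 0, 1.7], "roll": 0, "gripper": 0.1}]'

```text
clock: 28.85
eef_pos: [516.8, -48.6, 84.6]
eef_rot: [3.133, -0.01, 0.335]
wrist_force: [12.6, -15.2, 12.8]
finger_gap: 52.2
finger_force: 9.3
```

```bash
python3 pr.py|tail -3
```

```text
phi(roll from neutral) 0.4 grasp in jig [-10.3   6.4  74.9] gap 52.2 ff 9.3
f jig [ 12.2 -18.5   7.8] f tool [  7.   18.5 -12.6] M jig [-3.386 -1.06   1.97 ]
TCP jig [-19.56   6.24  58.35]
```

Call:
carry_out --deltas '[{"dp": [2.2, 0, -1.2], "roll": 0, "gripper": 0.1}, {"dp": [4.4, 0, -2.5], "roll": 0, "gripper": 0.1}, {"dp": [6.6, 0, -3.7], "roll": 0, "gripper": 0.1}]'

```text
clock: 29.1
eef_pos: [519.7, -47.4, 86.7]
eef_rot: [3.135, -0.001, 0.334]
wrist_force: [-4.5, -25.4, 12.6]
finger_gap: 52.0
finger_force: 11.1
```

```bash
python3 pr.py|tail -3
```

```text
phi(roll from neutral) 0.4 grasp in jig [-6.4  6.5 75.1] gap 52.0 ff 11.1
f jig [ -4.8 -22.5  17.3] f tool [-12.6  22.6 -12.5] M jig [-4.223  2.811  1.897]
TCP jig [-15.86   6.39  58.59]
```

Call:
carry_out --deltas '[{"dp": [-2.2, 0, 1.2], "roll": 0, "gripper": 0.1}, {"dp": [-4.4, 0, 2.5], "roll": 0, "gripper": 0.1}, {"dp": [-6.6, 0, 3.7], "roll": 0, "gripper": 0.1}]'

```text
clock: 29.35
eef_pos: [515.9, -48.9, 83.9]
eef_rot: [3.134, -0.007, 0.334]
wrist_force: [13.5, -15.5, 12.5]
finger_gap: 52.1
finger_force: 9.2
```

```bash
python3 pr.py|tail -3
```

```text
phi(roll from neutral) 0.4 grasp in jig [-11.4   6.4  74.8] gap 52.1 ff 9.2
f jig [ 12.8 -19.1   7.1] f tool [  7.8  19.1 -12.3] M jig [-3.295 -1.145  1.965]
TCP jig [-20.74   6.28  58.22]
```

Call:
carry_out --deltas '[{"dp": [-2.2, 0, 1.2], "roll": 0, "gripper": 0.1}, {"dp": [-3.5, 0, 2], "roll": 0, "gripper": 0.1}]'

```text
clock: 29.52
eef_pos: [512.5, -49.7, 82.1]
eef_rot: [3.134, -0.007, 0.334]
wrist_force: [7.7, -13.8, 9.9]
finger_gap: 51.8
finger_force: 7.8
```

```bash
python3 pr.py
```

```text
t 29.52 tcp [512.5 -49.7  82.1] rot [ 3.134 -0.007  0.334] q [-0.17  0.32  1.73 -0.    1.08  1.07]
phi(roll from neutral) 0.4 grasp in jig [-15.3   6.8  74.9] gap 51.8 ff 7.8
f jig [  7.2 -15.6   7.3] f tool [ 2.8 15.6 -9.8] M jig [-2.805 -0.326  1.535]
TCP jig [-24.65   6.67  58.31]
```

The asymmetry shows the stop: clockwise gives a saturated 12.5 N, while counter-clockwise turns freely at about 4.8 N. The nut is tight. I'll re-place the pad, nudge it tight once more, then roll back 14 mm, which is 0.70 rad.

Call:
carry_out --deltas '[{"dp": [0, 7, 0], "roll": 0, "gripper": 0.1}, {"dp": [5.6, 7, -4.3], "roll": 0, "gripper": 0.1}, {"dp": [5.6, 7, -4.3], "roll": 0, "gripper": 0.1}, {"dp": [5.6, 0, -4.3], "roll": 0, "gripper": 0.1}, {"dp": [5.6, 0, -4.3], "roll": 0, "gripper": 0.1}, {"dp": [4.5, 0, -3.7], "roll": 0, "gripper": 0.1}, {"dp": [3.4, 0, -3.1], "roll": 0, "gripper": 0.1}, {"dp": [3.4, 0, -3.1], "roll": 0, "gripper": 0.1}]'

```text
clock: 30.18
eef_pos: [516.1, -48.5, 83.8]
eef_rot: [3.134, -0.007, 0.335]
wrist_force: [18.0, -18.7, -2.1]
finger_gap: 52.1
finger_force: 12.2
```

```bash
python3 pr.py
```

```text
t 30.18 tcp [516.1 -48.5  83.8] rot [ 3.134 -0.007  0.335] q [-0.16  0.33  1.72 -0.    1.08  1.08]
phi(roll from neutral) 0.4 grasp in jig [-11.2   6.7  74.5] gap 52.1 ff 12.2
f jig [  8.3 -23.6  -7.2] f tool [10.9 23.6  2.3] M jig [-3.866 -1.913  2.339]
TCP jig [-20.54   6.59  57.95]
```

Call:
carry_out --deltas '[{"dp": [2.8, 0, -1.8], "roll": 0, "gripper": 0.1}, {"dp": [5.6, 0, -3.6], "roll": 0, "gripper": 0.1}, {"dp": [8.4, 0, -5.4], "roll": 0, "gripper": 0.1}, {"dp": [11.2, 0, -7.2], "roll": 0, "gripper": 0.1}, {"dp": [13, 0, -8.4], "roll": 0, "gripper": 0.1}, {"dp": [13, 0, -8.4], "roll": 0, "gripper": 0.1}]'

```text
clock: 30.68
eef_pos: [526.3, -44.7, 91.0]
eef_rot: [3.136, -0.001, 0.335]
wrist_force: [8.8, -24.1, -3.3]
finger_gap: 51.7
finger_force: 12.7
```

```bash
python3 pr.py
```

```text
t 30.68 tcp [526.3 -44.7  91. ] rot [ 3.136e+00 -1.000e-03  3.350e-01] q [-0.15  0.34  1.68 -0.01  1.11  1.09]
phi(roll from neutral) 0.4 grasp in jig [ 1.9  6.8 75.3] gap 51.7 ff 12.7
f jig [ -1.5 -25.6  -3. ] f tool [ 0.4 25.6  3.5] M jig [-4.139  0.135  2.569]
TCP jig [-7.49  6.72 58.78]
```

Call:
carry_out --deltas '[{"dp": [0.9, 0, -0.6], "roll": 0, "gripper": 0.1}, {"dp": [0.9, 0, -0.6], "roll": 0, "gripper": 0.1}]'

```text
clock: 30.85
eef_pos: [527.0, -44.4, 91.6]
eef_rot: [3.136, -0.001, 0.334]
wrist_force: [8.9, -24.1, -4.6]
finger_gap: 52.0
finger_force: 12.5
```

```bash
python3 pr.py
```

```text
t 30.85 tcp [527.  -44.4  91.6] rot [ 3.136e+00 -1.000e-03  3.340e-01] q [-0.15  0.34  1.68 -0.01  1.12  1.09]
phi(roll from neutral) 0.4 grasp in jig [ 2.9  6.9 75.4] gap 52.0 ff 12.5
f jig [ -2.1 -25.7  -4.1] f tool [ 0.4 25.7  4.8] M jig [-4.051  0.145  2.493]
TCP jig [-6.51  6.77 58.88]
```

Call:
carry_out --deltas '[{"dp": [0, 4, 0], "roll": 0, "gripper": 0.1}, {"dp": [0, 7.5, 0], "roll": 0, "gripper": 0.1}, {"dp": [0, 7.5, -28], "roll": 0, "gripper": 0.1}, {"dp": [0, 7.5, -56], "roll": 0, "gripper": 0.1}, {"dp": [5, -20, -56], "roll": -7, "gripper": -1}, {"dp": [10, -50, -56], "roll": -14, "gripper": -1}, {"dp": [15, -85, -56], "roll": -21, "gripper": -1}, {"dp": [18, -118, -56], "roll": -28, "gripper": -1}, {"dp": [18, -118, -56], "roll": -35, "gripper": -1}, {"dp": [18, -118, -56], "roll": -42, "gripper": -1}, {"dp": [18, -118, -56], "roll": -49, "gripper": -1}, {"dp": [18, -118, -56], "roll": -56, "gripper": -1}]'

```text
clock: 31.85
eef_pos: [503.7, 76.3, 147.2]
eef_rot: [-3.141, -0.0, 1.319]
wrist_force: [-0.6, 1.1, -0.7]
finger_gap: 2.3
finger_force: 0.0
```

Call:
carry_out --deltas '[{"dp": [0, 0, 0], "roll": -7, "gripper": -1}, {"dp": [0, 0, 0], "roll": -14, "gripper": -1}, {"dp": [0, 0, 0], "roll": -21, "gripper": -1}, {"dp": [0, 0, 0], "roll": -28, "gripper": -1}, {"dp": [0, 0, 0], "roll": -34, "gripper": -1}, {"dp": [0, 0, 0], "roll": -34, "gripper": -1}]'

```text
clock: 32.35
eef_pos: [503.8, 76.0, 147.1]
eef_rot: [-3.141, -0.001, 1.911]
wrist_force: [-0.1, 1.1, -0.2]
finger_gap: 0.4
finger_force: 0.0
```

```bash
python3 pr.py; python3 - <<'E'
from cell import viewer
import cv2,numpy as np
a=viewer.camera("side")[175:310,260:440]
cv2.imwrite("pics/p5.png",cv2.resize(a[:,:,::-1],(800,600),interpolation=cv2.INTER_CUBIC))
E
```

```text
t 32.35 tcp [503.8  76.  147.1] rot [-3.141e+00 -1.000e-03  1.911e+00] q [ 0.08  0.24  1.67  0.    1.23 -0.26]
phi(roll from neutral) -89.9 grasp in jig [ 46.5 128.  114.4] gap 0.4 ff 0.0
f jig [ 0.1  1.1 -0.3] f tool [1.1 0.2 0.2] M jig [-0.059  0.073  0.033]
TCP jig [ 37.05 128.01  97.96]
```

View pics/p5.png

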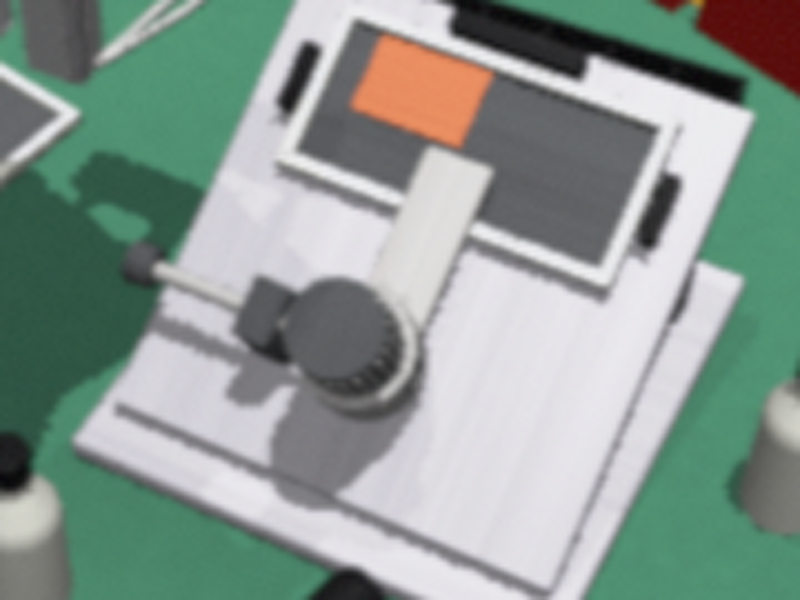

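The nut's disc is at crop (345,330) and the pin head at (143,262), and the area round the pin is clear. I'll lower beside the head and push.

Call:
carry_out --deltas '[{"dp": [0, 0, 40], "roll": 0, "gripper": -1}, {"dp": [0, 0, 80], "roll": 0, "gripper": -1}, {"dp": [0, 0, 81], "roll": 0, "gripper": -1}, {"dp": [-6, -1, 81], "roll": 0, "gripper": -1}, {"dp": [-12, -1, 81], "roll": 0, "gripper": -1}, {"dp": [-15, -1, 81], "roll": 0, "gripper": -1}, {"dp": [-18, -1, 81], "roll": 0, "gripper": -1}]' --newtons 20

```text
clock: 32.98
eef_pos: [510.5, 57.5, 68.3]
eef_rot: [3.139, 0.001, 1.904]
wrist_force: [-0.3, 0.8, 0.5]
finger_gap: 0.5
finger_force: 0.0
```

```bash
python3 pr.py
```

```text
t 32.98 tcp [510.5  57.5  68.3] rot [3.139e+00 1.000e-03 1.904e+00] q [ 0.04  0.34  1.74  0.    1.05 -0.29]
phi(roll from neutral) -89.6 grasp in jig [  7.4 108.4  46.1] gap 0.5 ff 0.0
f jig [0.2 0.8 0.4] f tool [ 0.8 -0.  -0.5] M jig [-0.028  0.032 -0.013]
TCP jig [ -2.   108.37  29.54]
```

Call:
carry_out --deltas '[{"dp": [-3, 0, 0], "roll": 0, "gripper": -1}, {"dp": [-6, 0, 0], "roll": 0, "gripper": -1}]'

```text
clock: 33.15
eef_pos: [511.7, 52.1, 67.2]
eef_rot: [3.14, 0.0, 1.905]
wrist_force: [-1.0, 0.4, -0.9]
finger_gap: 0.5
finger_force: 0.0
```

```bash
python3 pr.py|tail -3
```

```text
phi(roll from neutral) -89.6 grasp in jig [  6.3 102.8  45.4] gap 0.5 ff 0.0
f jig [-1.2  0.8 -0.4] f tool [ 0.8 -0.8  0.9] M jig [-0.087  0.062 -0.001]
TCP jig [ -3.14 102.79  28.89]
```

Call:
carry_out --deltas '[{"dp": [-3, 0, 0], "roll": 0, "gripper": -1}, {"dp": [-6, 0, 0], "roll": 0, "gripper": -1}]'

```text
clock: 33.32
eef_pos: [513.4, 46.5, 66.6]
eef_rot: [3.141, 0.0, 1.905]
wrist_force: [0.2, 0.3, 0.3]
finger_gap: 0.4
finger_force: 0.0
```

Call:
carry_out --deltas '[{"dp": [-3, 0, 0], "roll": 0, "gripper": -1}, {"dp": [-6, 0, 0], "roll": 0, "gripper": -1}]'

```text
clock: 33.48
eef_pos: [515.3, 40.8, 66.4]
eef_rot: [-3.142, -0.0, 1.905]
wrist_force: [0.4, -0.4, -0.1]
finger_gap: 0.4
finger_force: 0.0
```

```bash
python3 pr.py; python3 - <<'E'
from cell import viewer
import cv2,numpy as np
a=viewer.camera("side")[175:310,260:440]
cv2.imwrite("pics/p6.png",cv2.resize(a[:,:,::-1],(800,600),interpolation=cv2.INTER_CUBIC))
E
```

```text
t 33.48 tcp [515.3  40.8  66.4] rot [-3.142 -0.     1.905] q [ 0.01  0.35  1.73  0.    1.06 -0.33]
phi(roll from neutral) -89.6 grasp in jig [ 5.5 91.  44.9] gap 0.4 ff 0.0
f jig [ 0.1 -0.5 -0.2] f tool [-0.5  0.2  0.1] M jig [-0.032  0.074  0.022]
TCP jig [-3.94 91.   28.38]
```

View pics/p6.png

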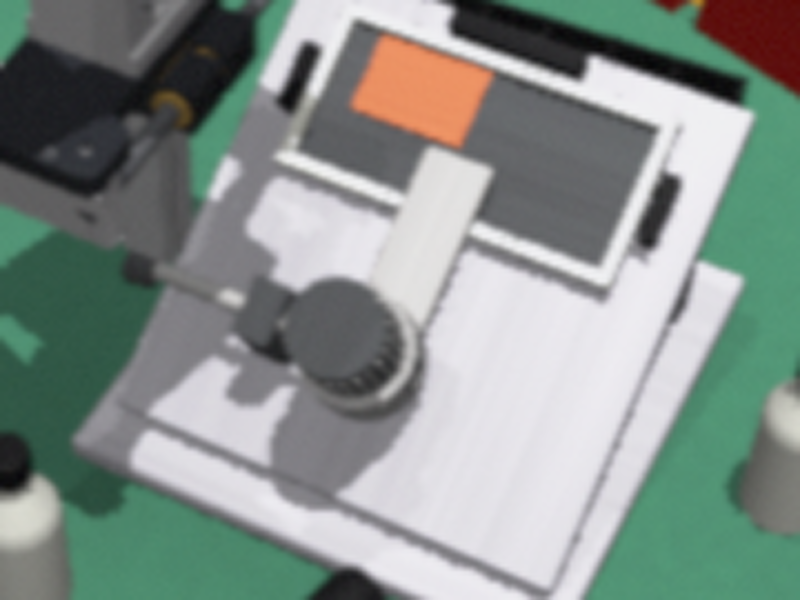

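The finger is passing above the head: the visible tip at (170,255) is higher than the head at (140,268), so objects sit about 6 to 8 mm lower than estimated. I'll back out, go 12 mm lower and push again.

Call:
carry_out --deltas '[{"dp": [15, 0, -2], "roll": 0, "gripper": -1}, {"dp": [30, 0, 0], "roll": 0, "gripper": -1}, {"dp": [30, 0, 12], "roll": 0, "gripper": -1}, {"dp": [30, 0, 12], "roll": 0, "gripper": -1}, {"dp": [25, 0, 12], "roll": 0, "gripper": -1}, {"dp": [20, 0, 12], "roll": 0, "gripper": -1}, {"dp": [16, 0, 12], "roll": 0, "gripper": -1}]'

```text
clock: 34.12
eef_pos: [510.3, 55.4, 54.7]
eef_rot: [3.141, -0.0, 1.905]
wrist_force: [-0.8, 0.9, -1.4]
finger_gap: 0.4
finger_force: 0.8
```

```bash
python3 pr.py|tail -3
```

```text
phi(roll from neutral) -89.6 grasp in jig [-1.000e-01  1.064e+02  3.460e+01] gap 0.4 ff 0.8
f jig [-1.1  1.1 -1. ] f tool [ 1.1 -0.5  1.4] M jig [ 0.25   0.024 -0.153]
TCP jig [ -9.55 106.44  18.14]
```

Call:
carry_out --deltas '[{"dp": [-3, 0, 0], "roll": 0, "gripper": -1}, {"dp": [-5, 0, 0], "roll": 0, "gripper": -1}]'

```text
clock: 34.28
eef_pos: [511.9, 50.8, 54.6]
eef_rot: [3.141, 0.0, 1.905]
wrist_force: [0.2, 1.5, 0.1]
finger_gap: 0.6
finger_force: 0.8
```

```bash
python3 pr.py|tail -3
```

```text
phi(roll from neutral) -89.6 grasp in jig [ -0.2 101.5  34.6] gap 0.6 ff 0.8
f jig [ 0.6  1.3 -0.3] f tool [ 1.3  0.6 -0.1] M jig [ 0.231 -0.045 -0.106]
TCP jig [ -9.61 101.54  18.09]
```

There is finger contact at about 1.3 N. Continuing to push.

Call:
carry_out --deltas '[{"dp": [-4, 0, 0], "roll": 0, "gripper": -1}, {"dp": [-8, 0, 0], "roll": 0, "gripper": -1}]'

```text
clock: 34.45
eef_pos: [514.4, 43.6, 54.6]
eef_rot: [3.141, 0.0, 1.905]
wrist_force: [0.3, 1.7, -0.4]
finger_gap: 0.6
finger_force: 0.8
```

```bash
python3 pr.py|tail -3
```

```text
phi(roll from neutral) -89.6 grasp in jig [-0.2 93.9 34.5] gap 0.6 ff 0.8
f jig [ 0.5  1.5 -0.8] f tool [1.5 0.8 0.4] M jig [ 0.269 -0.004 -0.122]
TCP jig [-9.68 93.87 18.05]
```

Call:
carry_out --deltas '[{"dp": [-4, 0, 0], "roll": 0, "gripper": -1}, {"dp": [-8, 0, 0], "roll": 0, "gripper": -1}]'

```text
clock: 34.62
eef_pos: [517.1, 35.9, 54.5]
eef_rot: [3.141, 0.0, 1.905]
wrist_force: [-0.1, 2.2, 1.0]
finger_gap: 0.5
finger_force: 0.8
```

```bash
python3 pr.py|tail -3
```

```text
phi(roll from neutral) -89.6 grasp in jig [-0.3 85.8 34.5] gap 0.5 ff 0.8
f jig [1.1 2.1 0.6] f tool [ 2.1  0.6 -1. ] M jig [ 0.235 -0.044 -0.103]
TCP jig [-9.76 85.81 18.03]
```

The pin is passing through the nut. I'll push it home.

Call:
carry_out --deltas '[{"dp": [-4, 0, 0], "roll": 0, "gripper": -1}, {"dp": [-8, 0, 0], "roll": 0, "gripper": -1}, {"dp": [-12, 0, 0], "roll": 0, "gripper": -1}, {"dp": [-15, 0, 0], "roll": 0, "gripper": -1}, {"dp": [-16, 0, 0], "roll": 0, "gripper": -1}]'

```text
clock: 35.03
eef_pos: [521.8, 21.9, 54.3]
eef_rot: [-3.141, -0.002, 1.905]
wrist_force: [-3.9, 14.9, 3.0]
finger_gap: 0.2
finger_force: 7.5
```

```bash
python3 pr.py|tail -3
```

```text
phi(roll from neutral) -89.6 grasp in jig [-0.6 71.  34.4] gap 0.2 ff 7.5
f jig [ 2.6 15.3  2. ] f tool [15.3  1.1 -3. ] M jig [ 2.464 -0.293 -1.376]
TCP jig [-10.07  71.    17.94]
```

Call:
carry_out --deltas '[{"dp": [-1.5, 0, 0], "roll": 0, "gripper": -1}, {"dp": [-2, 0, 0], "roll": 0, "gripper": -1}]'

```text
clock: 35.2
eef_pos: [521.9, 21.7, 54.2]
eef_rot: [-3.141, -0.005, 1.905]
wrist_force: [-6.9, 24.3, 5.5]
finger_gap: 0.5
finger_force: 12.6
```

```bash
python3 pr.py|tail -3
```

```text
phi(roll from neutral) -89.6 grasp in jig [-0.7 70.7 34.4] gap 0.5 ff 12.6
f jig [ 4.1 25.2  3.9] f tool [25.2  1.5 -5.4] M jig [ 4.211 -0.27  -2.429]
TCP jig [-10.11  70.82  17.9 ]
```

The pin stops hard with the head at about 62 mm, so it is home. I'll retract clear and hand in.

Call:
carry_out --deltas '[{"dp": [20, 0, 0], "roll": 0, "gripper": -1}, {"dp": [50, 0, 0], "roll": 0, "gripper": -1}, {"dp": [60, 0, -30], "roll": 0, "gripper": -1}, {"dp": [60, 0, -70], "roll": 0, "gripper": -1}, {"dp": [60, 0, -90], "roll": 0, "gripper": -1}, {"dp": [60, 0, -90], "roll": 0, "gripper": -1}, {"dp": [60, 0, -90], "roll": 0, "gripper": -1}]'

```text
clock: 35.78
eef_pos: [503.4, 75.8, 144.9]
eef_rot: [3.14, 0.001, 1.905]
wrist_force: [-0.2, -0.6, -0.6]
finger_gap: 0.9
finger_force: 0.0
```

```bash
python3 - <<'E'
from cell import viewer, models, manip
viewer.camera("side")
print("bottles",[(round(d["p"],2),[int(v) for v in d["box"]]) for d in models.cut_out("side","bottle_mid")][:4])
print("pin",[(round(d["p"],2),[int(v) for v in d["box"]]) for d in models.cut_out("side","pin_head")][:3])
print(manip.sign_off())
E
```

```text
bottles [(0.92, [427, 251, 453, 295]), (0.78, [254, 271, 275, 317]), (0.6, [237, 308, 260, 351])]
pin [(0.6, [308, 235, 319, 247])]
the job is handed in; nothing more can be done
None
```

I handed the job in at about 36 s: the nut was tightened and backed off about 0.7 rad, the lock pin stopped hard with its head at about 62 mm (fully home), the dispenser bottle still stands, and the arm is clear; sign-off returned no verdict.

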